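Put the sole pattern plates away in the lidded case

ROBOT

A 6-joint arm with a two-finger parallel gripper is mounted at the origin on the work surface. World frame = base frame: x ahead of the robot, y to its left, z up, the work surface at z = 0. Lengths are in m, angles in rad, forces in N, time in s.
With the tool pointing down it reaches from about 0.375 to 0.975 m from the base axis. Payload 3.8 kg.
Tool frame: the origin (TCP) lies at the very end of the fingers, on their centre line; the grasp point (between the pads) lies 19 mm behind it; z points along the fingers, y is the line along which they close (so a half turn about z gives the same grasp; the last joint's range is limited). The gripper opens to 88 mm and grips with 3 to 60 N. Pads are 18 mm wide; open, the fingers measure 123 mm over their backs; the gripper's body (75 mm by 187 mm) begins 45 mm behind the grasp point.
Start: joints at [-1.242, 0.264, 1.604, -0, 1.274, -0.037], TCP at [0.241, -0.63, 0.201] pointing down, gripper open.
Joint ranges: [-2.63, 2.63], [-0.94, 2.18], [0.31, 2.57], [-1.31, 4.45], [0, 2.66], [-2.55, 2.55]. Speed limits (rad/s): [2.57, 2.57, 3.14, 3.14, 3.14, 3.14].

INTERFACE

Orientations are given as a unit quaternion [w, x, y, z].
In Python, from station import get_state, imaging, sign_off gives the robot as it stands.
- The arm moves only by the tool servo_tool, never from a script. Its argument "series" is a list of rows, each an object of numbers: "tx", "ty", "tz": the shift along the tool's x, y, z in units of 0.1 m (1.0 is 0.1 m); "ax", "ay", "az": the turn, a rotation vector about the tool's x, y, z in units of 8 degrees (1.0 is 8 degrees). A call has 1 to 10 rows; each row shifts and turns the commanded pose from where the row before left it, along the tool's axes as they then stand; what a row does not reach is not made up. A row lasts 1/10 s, in which the tool goes at most 50 mm and 8.59 degrees, less where a joint would pass 70% of its speed; a pose out of reach is approached as far as the arm can. A call with a number of a shift or a turn outside -1 to 1 is refused whole. A call with a gripper value outside its range is refused whole. "fingers" is the finger opening in mm, from 0 to 88.1, set as the call begins (left out, the last holds). The fingers move at their own pace and stop on an object; "squeeze" is the grip in N (left out, the last holds). Time passes only in rows, so rows that do not move let the fingers close. It gives the time, the measured TCP pose, the force, the opening and the grip force at its end, in the units of the state.
- get_state(): the state, without advancing time (a new reading comes with each control period).
- imaging.snapshot(name): name is "scene" or "side" or "wrist"; returns a dict with "image" (480x640x3 uint8, blue, green, red), "intrinsics" (3x3 intrinsics, pixels), "k1" (the pictures are not rectified: a ray, as slopes to the right and down, at radius r is drawn at 1 + k1 r^2 times it, then the intrinsics apply), "R" (3x3) and "t" (3): a world point X has camera coordinates R X + t. Camera axes: x right, y down, z forward; pixel columns grow to the right and rows downward; lengths in m; the calibration is good to about 2 mm. A picture is of the moment at which its call begins. There is no depth.
- sign_off(): hands the job in; it is judged then, once.
The state is a dict: "time": time; "joint_positions": joint angles; "joint_velocities": joint speeds; "joint_efforts": joint torques, N m; "tcp_pos": TCP position; "tcp_rot": TCP orientation; "ft_force": force on the tool from outside, world axes, zero at the start; "wrist_torque": the same for the moment, N m; "finger_gap": finger opening in m; "finger_force": force on a finger pad.
Only numpy, scipy, OpenCV 4.12 (cv2) and the standard library are available. Lean on these libraries where they do the work, as an engineer would, in place of code of your own. Each camera call takes 0.05 s, during which the arm holds its last target. There are 200 camera calls.

TASK

Put all the thin pattern plates lying on the block away in the case: first swing the case's lid up and over past its balance point so that it stays open by itself, then slide each plate over the block's front edge until its heel end overhangs, grip it there (never pick one straight up off the middle of the block) and lay it flat in the open case. When all are in, swing the lid shut again. Leave the shoe last, the pencil jar and the glue pot where they stand.

Things in the scene. Friction and masses are not known exactly. Their poses are not given: they have to be found in the camera images.
- lid (a joint): Hinge angle of the case's green lid, rad: 0 shut, grows as it is swung up and over, stop at 1.95 (leaning outwards, open). Damped, no spring or detent: below about 1.4 it falls shut by its own weight (1 to 3 s), above about 1.55 it falls open to the stop and stays. Lid 250 g: about 2 N at the bar.
- lid_hinge (a point): Middle of the lid's hinge line, on the case's right (-y) top rim, 46 mm above the table. The hinge line runs along the case's x. The lid is a panel 242 (along x) x 132 (from the hinge line across the case) x 6 thick.
- lid_bar (a point): Centre of the lid's bar handle: round steel bar, diameter 12, 110 long, along the case's x (parallel to the hinge), on two 8 mm wide end posts. Lid shut: 110 from the hinge line towards the case's +y, its axis 41 above the hinge line and 35 above the lid's face; turns with the lid. A finger fits between bar and lid.
- case: Open plywood storage case, fixed to the table, outer 242 (x) x 132 (y) x 46 high, walls and floor 6 thick (inside 230 x 120), with the green lid on top, hinged along its right (-y) rim. Origin: centre of the underside, on the table; x is its long axis (away from the robot), z up.
- block: Fixed lay-out block, 250 (x) x 330 (y), flat grey top 60 high, wooden rims 10 mm higher along the sides (10 wide) and back (8 wide), none at the front. Origin: centre of the underside, on the table. Its front edge (-x face, 125 from the origin, towards the robot, with an aluminium strip) is the edge to slide plates over; below it is free down to the table.
- plate_red: Thin rigid red metal plate, 180 (x) x 56 (y) x 3 thick, 80 g; may be absent. Origin: centre of the underside, z up. Heel end (-x, towards the robot) square: sides parallel, 56 apart, from 12 to 152 mm from that end, the last 12 mm only 36 wide. Toe end (+x) half-round, radius 28. Too thin to grip lying flat. Slides easily on the block: closed fingertips pressed on top (5 to 20 N) drag it.
- plate_blue: Thin rigid blue metal plate, 180 (x) x 56 (y) x 3 thick, 80 g; may be absent. Origin: centre of the underside, z up. Heel end (-x, towards the robot) square: sides parallel, 56 apart, from 12 to 152 mm from that end, the last 12 mm only 36 wide. Toe end (+x) half-round, radius 28. Too thin to grip lying flat. Slides easily on the block: closed fingertips pressed on top (5 to 20 N) drag it.
- plate_yellow: Thin rigid yellow metal plate, 180 (x) x 56 (y) x 3 thick, 80 g; may be absent. Origin: centre of the underside, z up. Heel end (-x, towards the robot) square: sides parallel, 56 apart, from 12 to 152 mm from that end, the last 12 mm only 36 wide. Toe end (+x) half-round, radius 28. Too thin to grip lying flat. Slides easily on the block: closed fingertips pressed on top (5 to 20 N) drag it.
- last: Bystander: wooden shoe last, loose, about 235 x 74 x 105 high, left of the block. Origin: centre of its underside.
- pencil_jar: Bystander: glass jar of pencils, loose, diameter 78, about 175 high with the pencils, behind the case. Origin: centre of its underside.
- glue_pot: Bystander: closed glue pot, loose, diameter 70, 90 high, left of the block. Origin: centre of its underside.
Things that resemble listed ones, but are neither listed nor needed, are in the scene too. There is more than one size of the plate_red; the one meant has the size given above. Several things have the shape of the plate_yellow; the one meant has the colours described above.

How it is judged:
By the outcome, as a careful person would: the job done as asked, in the order asked, and still so for the second after the job is handed in, with the robot touching nothing.
Of plate_red, plate_blue, plate_yellow only 2 to 3 are there at a start; the rules pass over those that are not, and their reading is None.
At some moment in a run one of plate_red, plate_blue, plate_yellow may be knocked a few centimetres aside while the robot is not near it.
It also fails if it takes over 210 s, if anything falls off the work surface, if the arm or the gripper's body presses on something with over 40 N, if the wrist force passes 120 N, or if a joint passes its speed limit or range.

## Working session

There is one attempt and no reset: what is moved stays moved. The work goes in short steps, Python scripts to look and compute and a tool call to move; the robot and the scene stay as the last step left them, time stands still between calls to the robot, and variables do not carry over. Pictures are saved under pics/ and viewed, at most 14 in all, crops included, and the job is handed in when it is done.

Besides the shell and the picture viewer there is one more tool, called after "Call:" by a JSON object that holds its "fn" and its "kwargs", one argument or row to a line. servo_tool: Moves the arm, as the interface text tells. Its arguments: {"type":"object","properties":{"series":{"type":"array","items":{"type":"object","properties":{"tx":{"type":"number"},"ty":{"type":"number"},"tz":{"type":"number"},"ax":{"type":"number"},"ay":{"type":"number"},"az":{"type":"number"}}}},"fingers":{"type":"number"},"squeeze":{"type":"number"}},"required":["series"]}

```bash
mkdir -p pics; ls
cat > h.py <<'E'
import numpy as np, cv2
from station import get_state, imaging, sign_off
def snap(n, save=None):
    s=imaging.snapshot(n)
    if save: cv2.imwrite('pics/'+save+'.png', s['image'])
    return s
def ray(s,uv):
    K=np.array(s['intrinsics'],float);k=s['k1']
    d=cv2.undistortPoints(np.array([[uv]],float),K,np.array([k,0,0,0],float))[0,0]
    R=np.array(s['R']);t=np.array(s['t'])
    return -R.T@t, R.T@np.array([d[0],d[1],1])
def onz(s,uv,z):
    c,d=ray(s,uv); return c+d*(z-c[2])/d[2]
def proj(s,X):
    R=np.array(s['R']);t=np.array(s['t']); c=R@np.asarray(X,float)+t; a=c[:2]/c[2]
    a=a*(1+s['k1']*(a@a)); K=np.array(s['intrinsics']); return K[:2,:2]@a+K[:2,2]
E
python3 - <<'E'
from h import *
for n in('scene','side','wrist'):
    s=snap(n,n+'0'); print(n,-np.array(s['R']).T@s['t'],s['intrinsics'],s['k1'])
print(get_state())
E
```

```text
pics
scene [ 1.19900411 -0.35574858  0.85169544] [[506.71255422   0.         317.47062214]
 [  0.         506.71255422 231.51226904]
 [  0.           0.           1.        ]] 0.00803472408691369
side [0.3963736  0.72314751 0.91999283] [[594.55004853   0.         324.52664065]
 [  0.         594.55004853 247.0861798 ]
 [  0.           0.           1.        ]] -0.18234129590903667
wrist [ 0.30334466 -0.60668453  0.3840876 ] [[386.06905738   0.         315.32963907]
 [  0.         386.06905738 236.82710084]
 [  0.           0.           1.        ]] -0.057121382332088945
{'time': 0.15, 'joint_positions': array([-1.24188014e+00,  2.64561604e-01,  1.60504840e+00,  3.11317380e-05,
        1.27369502e+00, -3.69301036e-02]), 'joint_velocities': array([-9.24923400e-04, -1.14988053e-03, -3.14703435e-03,  9.78087356e-04,
       -7.27548987e-05, -7.18893944e-05]), 'joint_efforts': array([ 1.52122798e-04, -5.02849567e+01, -3.57468438e+01,  7.30014103e-02,
        2.49470532e-02, -9.32274929e-05]), 'tcp_pos': array([ 0.24126761, -0.62975762,  0.20039297]), 'tcp_rot': array([-8.49239980e-04,  9.83316631e-01,  1.81900165e-01, -1.09831559e-04]), 'ft_force': array([-0.20009072, -0.10706864, -0.18405027]), 'wrist_torque': array([ 0.02551133, -0.04825158,  0.03714087]), 'finger_force': 0.0, 'finger_gap': 0.0880514472634001}
```

View pics/scene0.png

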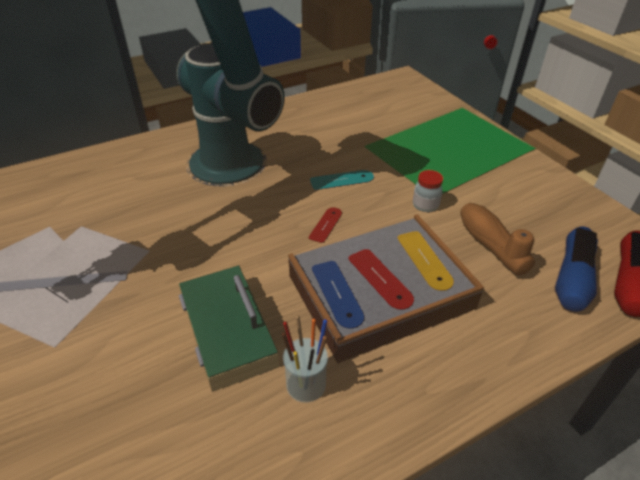

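View pics/side0.png

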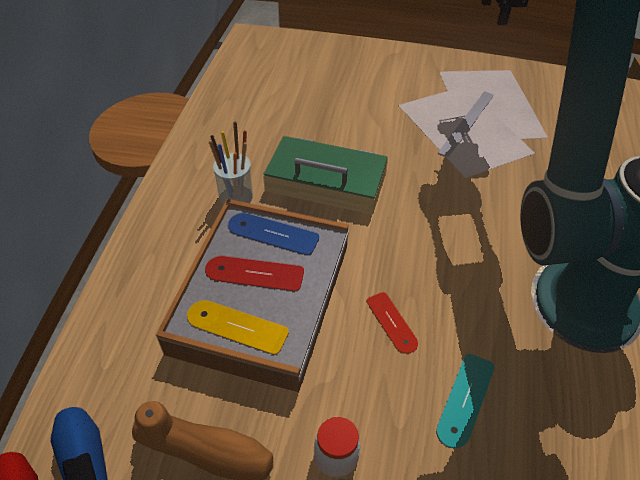

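The scene picture shows the lid at about (228,320), its bar at (246,302), and the blue, red and yellow plates on the block at (338,293), (380,278) and (425,260). The side picture shows the lid at (325,168), its bar at (320,168), and the plates at (273,233), (254,273) and (238,327). All three plates are present. The small red and teal pieces on the table are distractors.

```bash
cat >> h.py <<'E'
H={'red':[(0,8),(172,180)],'blue':[(100,125)],'yellow':[(20,33)],'green':[(45,85)]}
def mask(im,c,smin=110,vmin=35):
    h=cv2.cvtColor(im,cv2.COLOR_BGR2HSV);m=np.zeros(h.shape[:2],np.uint8)
    for a,b in H[c]: m|=cv2.inRange(h,(a,smin,vmin),(b,255,255))
    return cv2.morphologyEx(m,cv2.MORPH_OPEN,np.ones((3,3)))
def blobs(s,c,z,box=None,amin=150,**k):
    """contours of colour c, cast onto plane z -> list of (area mm2, centre, axis angle deg, sizes mm, pts)"""
    m=mask(s['image'],c,**k); out=[]
    for ct in cv2.findContours(m,cv2.RETR_EXTERNAL,cv2.CHAIN_APPROX_NONE)[0]:
        if cv2.contourArea(ct)<amin: continue
        P=np.array([onz(s,p[0]+0.0,z)[:2] for p in ct])*1000
        r=cv2.minAreaRect(P.astype(np.float32)); w,h=r[1];a=r[2]
        if w<h: w,h=h,w;a+=90
        a=(a+90)%180-90
        out.append((r[0],a,(w,h),P))
    return out
E
python3 - <<'E'
from h import *
np.set_printoptions(precision=1,suppress=True)
for n in('scene','side'):
    s=snap(n)
    for c,z in(('red',.063),('blue',.063),('yellow',.063),('green',.052)):
        for b in blobs(s,c,z,smin=110 if c!='green' else 70):
            if b[2][0]<400 and b[2][0]>60: print(n,c,np.array(b[0]),round(b[1],1),np.array(b[2]), cv2.boxPoints((tuple(b[0]),tuple(b[2]),b[1])).round().tolist() if c=='green' else '')
# block corners by rough pixels
s=snap('side')
print('front edge',onz(s,(348,232),.07),onz(s,(301,380),.07), onz(s,(230,203),.07),onz(s,(160,337),.07))
s=snap('scene')
print(onz(s,(289,260),.07),onz(s,(415,220),.07),onz(s,(330,348),.07),onz(s,(480,288),.07))
E
```

```text
scene red [637.  105.9] 2.6 [179.8  56.2] 
scene red [865.6 581.6] -53.7 [265.7  44.6] 
scene red [433.2  88.9] -53.5 [126.4  39.1] 
scene red [410.4 411. ] -38.8 [75.7 56.6] 
scene blue [629.5   5.5] -8.5 [174.9  52.6] 
scene blue [815.8 492.3] -56.1 [235.3  68.8] 
scene yellow [636.6 221.5] -9.8 [180.7  56.4] 
scene green [ 565.1 -213.5] -5.1 [239.1 129.7] [[452.0, -138.0], [440.0, -268.0], [678.0, -289.0], [690.0, -160.0]]
scene green [277.3 180.2] 75.1 [81.9 44.9] [[245.0, 146.0], [288.0, 135.0], [310.0, 214.0], [266.0, 226.0]]
scene green [303.2 565.8] -84.2 [396.7 282.6] [[424.0, 777.0], [143.0, 749.0], [183.0, 354.0], [464.0, 383.0]]
side red [895.9 544.6] 17.4 [68.4 44.6] 
side red [430.6 384.9] -78.7 [65.6 61.9] 
side red [375.8 164.8] -53.0 [127.5  40.7] 
side red [636.5 109. ] 2.7 [179.5  57.5] 
side blue [817.3 487.9] -57.2 [135.2  77.1] 
side blue [627.5   8.8] -8.7 [178.7  55.9] 
side yellow [636.8 223.7] -9.6 [179.7  57.7] 
side green [ 570.5 -172.6] -5.1 [99.5 46.8] [[523.0, -145.0], [519.0, -191.0], [618.0, -200.0], [622.0, -154.0]]
side green [ 563.  -210.1] -4.9 [240.1 131.2] [[449.0, -135.0], [438.0, -265.0], [677.0, -286.0], [688.0, -155.0]]
front edge [ 0.5 -0.   0.1] [0.5 0.3 0.1] [ 0.7 -0.   0.1] [0.8 0.3 0.1]
[ 0.5 -0.   0.1] [0.5 0.3 0.1] [ 0.7 -0.1  0.1] [0.8 0.3 0.1]
```

Run:
```python
import cv2,numpy as np
a=cv2.imread('pics/side0.png')[110:290,180:420]; b=cv2.imread('pics/scene0.png')[200:400,160:500]
a=cv2.resize(a,(400,300),interpolation=cv2.INTER_CUBIC); b=cv2.resize(b,(510,300),interpolation=cv2.INTER_CUBIC)
cv2.imwrite('pics/c1.png',np.vstack([np.hstack([a,np.zeros((300,110,3),np.uint8)]),b]))
```

```text
(no output)
```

View pics/c1.png

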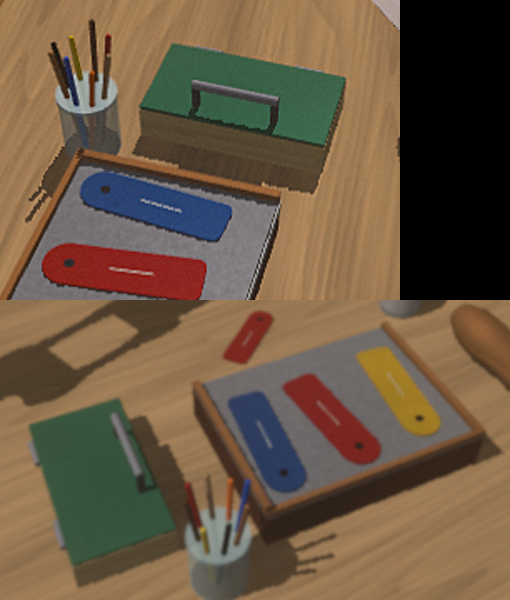

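The crop confirms the geometry. The lid hinge is on the side away from the block, the bar is on the block side, and the plates' toes (with holes) point away from the robot. The two views agree to about 3 mm, and the plate sizes match those given. Next I'll measure the block's front edge and the bystanders.

```bash
python3 - <<'E'
from h import *
np.set_printoptions(precision=0,suppress=True)
s=snap('side');p=snap('scene')
print('side block',*[onz(s,u,.07)*1000 for u in((230,203),(348,228),(160,337),(300,378))])
print('side front edge z60',*[onz(s,u,.06)*1000 for u in((343,240),(322,305),(303,365))])
print('scene block',*[onz(p,u,.07)*1000 for u in((289,258),(415,219),(333,347),(480,288))])
print('jar',onz(p,(306,397),0)*1000,onz(p,(306,350),.1)*1000,onz(s,(234,198),0)*1000)
print('pot',onz(p,(430,180),.09)*1000,onz(s,(337,437),.09)*1000)
print('last scene',*[onz(p,u,.05)*1000 for u in((465,210),(525,265))],'side',*[onz(s,u,.05)*1000 for u in((150,415),(260,465))])
print('bar',onz(p,(236,280),.093)*1000,onz(p,(254,323),.093)*1000,onz(s,(297,163),.093)*1000,onz(s,(346,171),.093)*1000)
E
python3 -c "
import cv2,numpy as np
a=cv2.imread('pics/side0.png')[70:210,380:560];cv2.imwrite('pics/c2.png',np.hstack([cv2.resize(a,(400,300)),cv2.resize(cv2.imread('pics/wrist0.png'),(400,300))]))"
```

```text
side block [725. -43.  70.] [485. -25.  70.] [752. 278.  70.] [506. 302.  70.]
side front edge z60 [491.  -2.  60.] [501. 152.  60.] [508. 273.  60.]
scene block [499. -40.  70.] [525. 276.  70.] [741. -70.  70.] [761. 264.  70.]
jar [ 771. -142.    0.] [ 742. -125.  100.] [ 748. -122.    0.]
pot [440. 383.  90.] [430. 396.  90.]
last scene [539. 421.  50.] [746. 412.  50.] side [726. 407.  50.] [536. 447.  50.]
bar [ 524. -170.   93.] [ 640. -180.   93.] [ 615. -159.   93.] [ 513. -156.   93.]
```

View pics/c2.png

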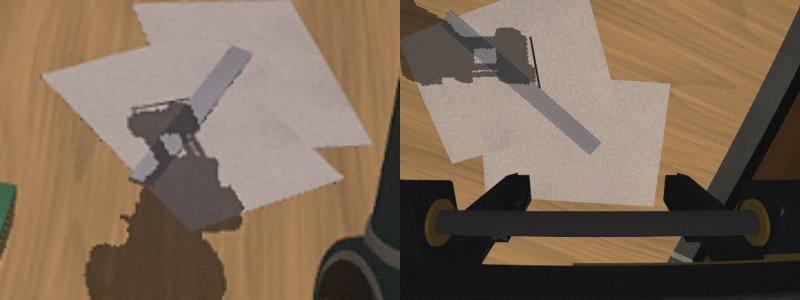

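```bash
cat >> h.py <<'E'
from scipy.spatial.transform import Rotation as Ro
def target(yaw=0,roll=0,pitch=0):
    """tool down with tool x at yaw (deg); then turned by roll about tool x, pitch about tool y"""
    a=np.radians(yaw); B=np.array([[np.cos(a),np.sin(a),0],[np.sin(a),-np.cos(a),0],[0,0,-1]])
    return Ro.from_matrix(B)*Ro.from_euler('xy',[roll,pitch],degrees=True)
def go(pos,R=None):
    """prints turn (first, units) and then shift (units) in the tool axes after the turn"""
    st=get_state(); q=st['tcp_rot']; C=Ro.from_quat([q[1],q[2],q[3],q[0]])
    if R is None: R=C
    r=np.degrees((C.inv()*R).as_rotvec())/8; d=R.inv().apply(np.asarray(pos)-st['tcp_pos'])/.1
    print('turn',r.round(3),'shift',d.round(3),'| at',st['tcp_pos'].round(4),'t',round(st['time'],1),'F',st['ft_force'].round(1))
E
python3 -c "
from h import *
go([.568,-.168,.16],target(-5))"
```

```text
turn [-1.000e-03  0.000e+00  3.245e+00] shift [ 2.85  -4.89   0.413] | at [ 0.2414 -0.6303  0.2013] t 0.5 F [ 0.7  0.8 -0.7]
```

Call:
{"fn": "servo_tool", "kwargs": {
  "series": [
    {"az": 0.81},
    {"az": 0.81},
    {"az": 0.81},
    {"az": 0.81},
    {"tx": 0.24, "ty": -0.4},
    {"tx": 0.24, "ty": -0.4},
    {"tx": 0.24, "ty": -0.4},
    {"tx": 0.24, "ty": -0.4},
    {"tx": 0.24, "ty": -0.4},
    {"tx": 0.24, "ty": -0.4}
  ],
  "fingers": 50
}}

```text
$.series[0]: bad value
```

```bash
python3 -c "
from h import *
go([.568,-.168,.16],target(-5))"
```

```text
turn [-1.000e-03  0.000e+00  3.245e+00] shift [ 2.85  -4.89   0.413] | at [ 0.2414 -0.6303  0.2013] t 0.5 F [ 0.7  0.8 -0.7]
```

Call:
{"fn": "servo_tool", "kwargs": {
  "series": [
    {"tx": 0, "ty": 0, "tz": 0, "ax": 0, "ay": 0, "az": 0.81},
    {"tx": 0, "ty": 0, "tz": 0, "ax": 0, "ay": 0, "az": 0.81},
    {"tx": 0, "ty": 0, "tz": 0, "ax": 0, "ay": 0, "az": 0.81},
    {"tx": 0, "ty": 0, "tz": 0, "ax": 0, "ay": 0, "az": 0.81},
    {"tx": 0.24, "ty": -0.4, "tz": 0, "ax": 0, "ay": 0, "az": 0},
    {"tx": 0.24, "ty": -0.4, "tz": 0, "ax": 0, "ay": 0, "az": 0},
    {"tx": 0.24, "ty": -0.4, "tz": 0, "ax": 0, "ay": 0, "az": 0},
    {"tx": 0.24, "ty": -0.4, "tz": 0, "ax": 0, "ay": 0, "az": 0},
    {"tx": 0.24, "ty": -0.4, "tz": 0, "ax": 0, "ay": 0, "az": 0},
    {"tx": 0.24, "ty": -0.4, "tz": 0, "ax": 0, "ay": 0, "az": 0}
  ],
  "fingers": 50
}}

```text
time: 1.45
tcp_pos: [0.4065, -0.4022, 0.2017]
tcp_rot: [0.0, 0.999, -0.043, 0.0]
ft_force: [0.4, 0.5, 0.1]
finger_gap: 0.05
finger_force: 0.0
```

```bash
python3 -c "
from h import *
go([.568,-.168,.16],target(-5))"
```

```text
turn [ 0.003 -0.005  0.002] shift [ 1.405 -2.474  0.417] | at [ 0.4065 -0.4022  0.2017] t 1.4 F [0.4 0.5 0.1]
```

Call:
{"fn": "servo_tool", "kwargs": {
  "series": [
    {"tx": 0.24, "ty": -0.41, "tz": 0, "ax": 0, "ay": 0, "az": 0},
    {"tx": 0.24, "ty": -0.41, "tz": 0, "ax": 0, "ay": 0, "az": 0},
    {"tx": 0.24, "ty": -0.41, "tz": 0, "ax": 0, "ay": 0, "az": 0},
    {"tx": 0.24, "ty": -0.41, "tz": 0, "ax": 0, "ay": 0, "az": 0},
    {"tx": 0.24, "ty": -0.41, "tz": 0, "ax": 0, "ay": 0, "az": 0},
    {"tx": 0.2, "ty": -0.41, "tz": 0, "ax": 0, "ay": 0, "az": 0},
    {"tx": 0, "ty": 0, "tz": 0, "ax": 0, "ay": 0, "az": 0},
    {"tx": 0, "ty": 0, "tz": 0, "ax": 0, "ay": 0, "az": 0}
  ]
}}

```text
time: 2.25
tcp_pos: [0.5667, -0.1699, 0.2014]
tcp_rot: [0.0, 0.999, -0.042, -0.0]
ft_force: [-0.2, 0.4, -1.3]
finger_gap: 0.0499
finger_force: 0.0
```

```bash
python3 -c "
from h import *
go([.568,-.168,.071],target(-5))
s=snap('wrist','w1'); 
for X in ([.568,-.168,.087],[.513,-.163,.087],[.623,-.173,.087]): print(proj(s,X))"
```

```text
turn [0.004 0.002 0.025] shift [ 0.012 -0.02   1.304] | at [ 0.5667 -0.1699  0.2014] t 2.2 F [-0.2  0.4 -1.3]
[312.88249287 218.62341002]
[312.49550768 283.88416665]
[313.31593085 147.1521749 ]
```

View pics/w1.png

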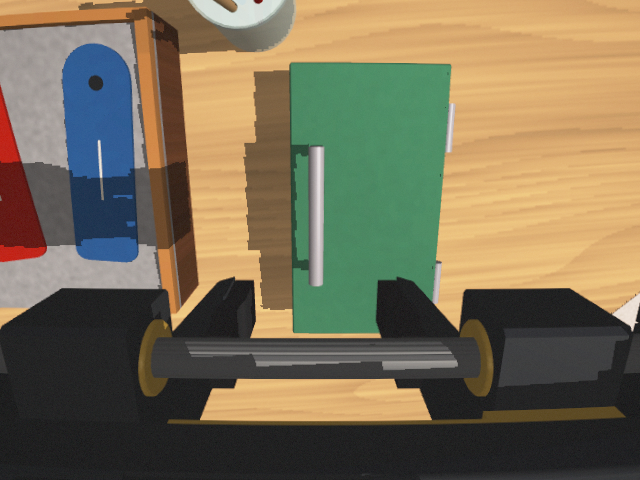

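The wrist view shows the bar running from (317,147) to (317,285). That is 4 px right of the prediction, or about 3 mm, so I'll use y = -0.171. Next I descend and grip the bar.

Call:
{"fn": "servo_tool", "kwargs": {
  "series": [
    {"tx": 0, "ty": 0.01, "tz": 0.3, "ax": 0, "ay": 0, "az": 0},
    {"tx": 0, "ty": 0, "tz": 0.3, "ax": 0, "ay": 0, "az": 0},
    {"tx": 0, "ty": 0, "tz": 0.3, "ax": 0, "ay": 0, "az": 0},
    {"tx": 0, "ty": 0, "tz": 0.2, "ax": 0, "ay": 0, "az": 0},
    {"tx": 0, "ty": 0, "tz": 0.22, "ax": 0, "ay": 0, "az": 0},
    {"tx": 0, "ty": 0, "tz": 0, "ax": 0, "ay": 0, "az": 0},
    {"tx": 0, "ty": 0, "tz": 0, "ax": 0, "ay": 0, "az": 0}
  ]
}}

```text
time: 3.0
tcp_pos: [0.5655, -0.173, 0.0694]
tcp_rot: [-0.0, 0.999, -0.044, -0.0]
ft_force: [0.5, -0.2, 0.6]
finger_gap: 0.0501
finger_force: 0.0
```

Call:
{"fn": "servo_tool", "kwargs": {
  "series": [
    {"tx": 0, "ty": 0, "tz": 0, "ax": 0, "ay": 0, "az": 0},
    {"tx": 0, "ty": 0, "tz": 0, "ax": 0, "ay": 0, "az": 0},
    {"tx": 0, "ty": 0, "tz": 0, "ax": 0, "ay": 0, "az": 0},
    {"tx": 0, "ty": 0, "tz": 0, "ax": 0, "ay": 0, "az": 0},
    {"tx": 0, "ty": 0, "tz": 0, "ax": 0, "ay": 0, "az": 0},
    {"tx": 0, "ty": 0, "tz": 0, "ax": 0, "ay": 0, "az": 0},
    {"tx": 0, "ty": 0, "tz": 0, "ax": 0, "ay": 0, "az": 0},
    {"tx": 0, "ty": 0, "tz": 0, "ax": 0, "ay": 0, "az": 0},
    {"tx": 0, "ty": 0, "tz": 0, "ax": 0, "ay": 0, "az": 0}
  ],
  "fingers": 5,
  "squeeze": 12
}}

```text
time: 3.9
tcp_pos: [0.5662, -0.1717, 0.0693]
tcp_rot: [-0.0, 0.999, -0.043, -0.0]
ft_force: [-0.4, -0.6, 0.3]
finger_gap: 0.0053
finger_force: 0.0
```

```bash
python3 -c "
from h import *
a=snap('wrist')['image'];b=snap('scene')['image'][200:400,130:400];c=snap('side')['image'][90:240,220:420]
cv2.imwrite('pics/v1.png',np.vstack([np.hstack([cv2.resize(b,(400,300)),cv2.resize(c,(400,300))]),np.hstack([cv2.resize(a,(400,300)),np.zeros((300,400,3),np.uint8)])]))
print(get_state()['finger_gap'])"
```

```text
0.004971397416577186
```

View pics/v1.png

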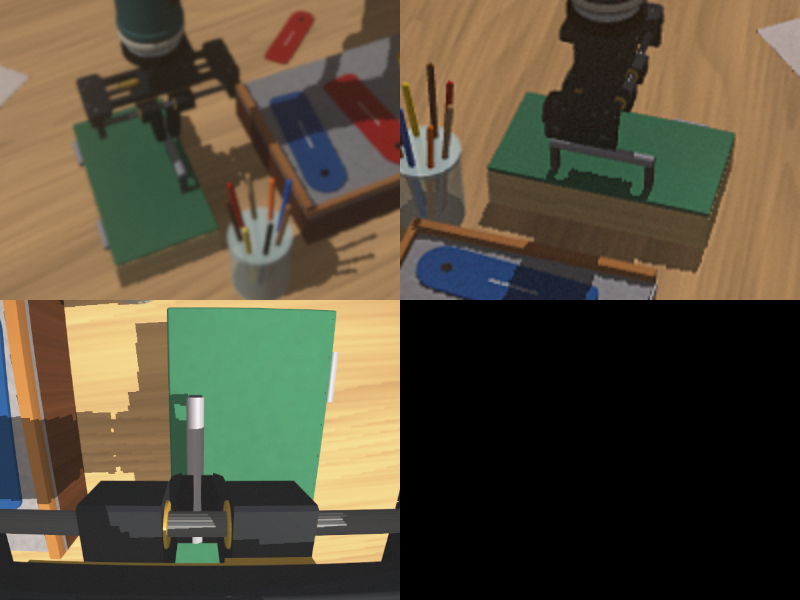

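Run:
```python
from h import *
np.set_printoptions(precision=4,suppress=True)
p=snap('scene');s=snap('side');w=snap('wrist')
def tri(a,b):
    (c1,d1),(c2,d2)=a,b; A=np.array([d1,-d2]).T; k=np.linalg.lstsq(A,c2-c1,rcond=None)[0]
    P,Q=c1+k[0]*d1,c2+k[1]*d2; return (P+Q)/2,np.linalg.norm(P-Q)
print(tri(ray(p,(236,280)),ray(s,(346,171))),tri(ray(p,(254,323)),ray(s,(297,163))))
st=get_state();t=st['tcp_pos'];print(t,st['finger_gap'])
for n,c in(('scene',p),('side',s),('wrist',w)): print(n,'tcp',proj(c,t),'grasp',proj(c,t+[0,0,.019]),'bar',proj(c,[.568,-.170,.087]))
a=s['image'][110:210,280:400];b=p['image'][215:345,170:300]
cv2.imwrite('pics/v2.png',np.hstack([cv2.resize(a,(400,333),interpolation=2),cv2.resize(b,(333,333),interpolation=2)]))
```

```text
(array([ 0.5143, -0.1671,  0.0821]), np.float64(0.0007834175718815736)) (array([ 0.6221, -0.1771,  0.0732]), np.float64(0.005728231635099514))
[ 0.5663 -0.1717  0.0694] 0.004804654614118321
scene tcp [244.2258 302.2835] grasp [243.3129 296.0393] bar [244.5314 296.7649]
side tcp [321.4029 170.5522] grasp [321.494  163.8045] bar [320.5319 164.7564]
wrist tcp [315.2869 269.389 ] grasp [315.2273 283.5391] bar [311.1819 279.3101]
```

View pics/v2.png

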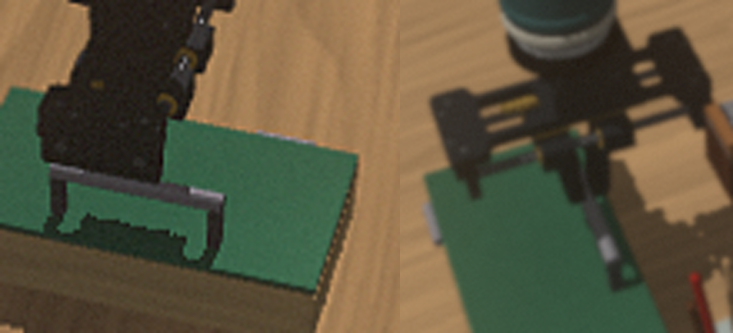

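Run:
```python
from h import *
w=snap('wrist')
cv2.imwrite('pics/v3.png',cv2.resize(w['image'][130:430,215:415],(400,600),interpolation=2))
s=snap('side');print(proj(s,[.566,-.08,.133]),proj(s,[.566,-.17,.133]),get_state()['finger_gap'],get_state()['finger_force'])
```

```text
[312.48271475 178.37105422] [321.71285395 147.94784109] 0.004943503006797445 0.0
```

View pics/v3.png

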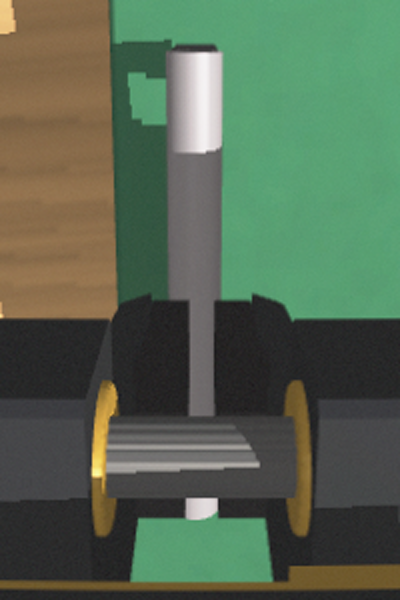

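The fingers hide the bar, which is visible only through their 5 mm gap. So the bar lies under the fingertips, and the fingers end higher than the reported TCP suggests. I'll check that by a gentle touch.

Run:
```python
from h import *
w=snap('wrist');st=get_state();q=st['tcp_rot'];C=Ro.from_quat([q[1],q[2],q[3],q[0]]);t=st['tcp_pos']
for b in(0,.01,.02,.03,.04):
    f=lambda y,x:proj(w,t+C.apply([x,y,-b]))
    print(b,'front tip edge',f(0,.009),'50mm gap px',f(.025,.009)[0]-f(-.025,.009)[0])
print('far bar end',proj(w,[.623,-.1755,.093]),'cam-tcp',(-np.array(w['R']).T@w['t']-t), 'axis',np.array(w['R'])[2])
```

```text
0 front tip edge [315.25562517 252.37282912] 50mm gap px 100.20412132057936
0.01 front tip edge [315.22413908 258.67042905] 50mm gap px 105.4781313189689
0.02 front tip edge [315.18915173 265.66829635] 50mm gap px 111.33345958650722
0.03 front tip edge [315.15004944 273.48916511] 50mm gap px 117.87087549647856
0.04 front tip edge [315.10606756 282.28595945] 50mm gap px 125.2155890043584
far bar end [312.4805533  157.75828153] cam-tcp [ 0.06612512 -0.00598412  0.18384259] axis [-0.25829184  0.02353607 -0.96578019]
```

Call:
{"fn": "servo_tool", "kwargs": {
  "series": [
    {"tx": 0, "ty": 0, "tz": 0.03, "ax": 0, "ay": 0, "az": 0},
    {"tx": 0, "ty": 0, "tz": 0, "ax": 0, "ay": 0, "az": 0}
  ]
}}

```text
time: 4.55
tcp_pos: [0.566, -0.1716, 0.0659]
tcp_rot: [-0.0, 0.999, -0.043, -0.0]
ft_force: [0.7, 0.6, -1.7]
finger_gap: 0.0049
finger_force: 0.0
```

Call:
{"fn": "servo_tool", "kwargs": {
  "series": [
    {"tx": 0, "ty": 0, "tz": 0.03, "ax": 0, "ay": 0, "az": 0},
    {"tx": 0, "ty": 0, "tz": 0, "ax": 0, "ay": 0, "az": 0}
  ]
}}

```text
time: 4.75
tcp_pos: [0.5659, -0.1716, 0.0628]
tcp_rot: [-0.0, 0.999, -0.043, -0.0]
ft_force: [-0.5, -0.2, -0.4]
finger_gap: 0.0052
finger_force: 0.0
```

Call:
{"fn": "servo_tool", "kwargs": {
  "series": [
    {"tx": 0, "ty": 0, "tz": 0.02, "ax": 0, "ay": 0, "az": 0},
    {"tx": 0, "ty": 0, "tz": 0, "ax": 0, "ay": 0, "az": 0}
  ]
}}

```text
time: 4.95
tcp_pos: [0.5661, -0.1716, 0.0611]
tcp_rot: [-0.0, 0.999, -0.043, -0.0]
ft_force: [-0.3, -0.4, -0.1]
finger_gap: 0.005
finger_force: 0.0
```

Call:
{"fn": "servo_tool", "kwargs": {
  "series": [
    {"tx": 0, "ty": 0, "tz": 0.02, "ax": 0, "ay": 0, "az": 0},
    {"tx": 0, "ty": 0, "tz": 0, "ax": 0, "ay": 0, "az": 0}
  ]
}}

```text
time: 5.15
tcp_pos: [0.5661, -0.1717, 0.0591]
tcp_rot: [-0.0, 0.999, -0.043, -0.0]
ft_force: [-0.1, 0.2, 0.6]
finger_gap: 0.0051
finger_force: 0.0
```

Call:
{"fn": "servo_tool", "kwargs": {
  "series": [
    {"tx": 0, "ty": 0, "tz": 0.02, "ax": 0, "ay": 0, "az": 0},
    {"tx": 0, "ty": 0, "tz": 0, "ax": 0, "ay": 0, "az": 0}
  ]
}}

```text
time: 5.35
tcp_pos: [0.5661, -0.1716, 0.0571]
tcp_rot: [-0.0, 0.999, -0.043, -0.0]
ft_force: [-0.8, -0.9, 0.5]
finger_gap: 0.0049
finger_force: 0.0
```

Call:
{"fn": "servo_tool", "kwargs": {
  "series": [
    {"tx": 0, "ty": 0, "tz": 0.02, "ax": 0, "ay": 0, "az": 0},
    {"tx": 0, "ty": 0, "tz": 0, "ax": 0, "ay": 0, "az": 0}
  ]
}}

```text
time: 5.55
tcp_pos: [0.5666, -0.1718, 0.0562]
tcp_rot: [0.0, 0.999, -0.043, 0.0]
ft_force: [-1.7, 1.4, 4.0]
finger_gap: 0.0049
finger_force: 2.1
```

Contact comes at a reported z of 0.0565, while the bar's top is at 0.093. The real fingertips therefore sit 36 mm behind the reported TCP along the tool axis, which also fits the picture (finger edge at row 279, gap 122 px). I'll allow for this from here on.

Call:
{"fn": "servo_tool", "kwargs": {
  "series": [
    {"tx": 0, "ty": 0, "tz": -0.15, "ax": 0, "ay": 0, "az": 0},
    {"tx": 0, "ty": 0, "tz": 0, "ax": 0, "ay": 0, "az": 0},
    {"tx": 0, "ty": 0, "tz": 0, "ax": 0, "ay": 0, "az": 0},
    {"tx": 0, "ty": 0, "tz": 0, "ax": 0, "ay": 0, "az": 0},
    {"tx": 0, "ty": 0, "tz": 0, "ax": 0, "ay": 0, "az": 0},
    {"tx": 0, "ty": 0, "tz": 0, "ax": 0, "ay": 0, "az": 0},
    {"tx": 0, "ty": 0, "tz": 0.13, "ax": 0, "ay": 0, "az": 0},
    {"tx": 0, "ty": 0, "tz": 0.13, "ax": 0, "ay": 0, "az": 0},
    {"tx": 0, "ty": 0, "tz": 0.12, "ax": 0, "ay": 0, "az": 0},
    {"tx": 0, "ty": 0, "tz": 0, "ax": 0, "ay": 0, "az": 0}
  ],
  "fingers": 40
}}

```text
time: 6.55
tcp_pos: [0.5637, -0.1708, 0.029]
tcp_rot: [-0.001, 0.999, -0.043, -0.003]
ft_force: [-0.3, -0.1, 0.5]
finger_gap: 0.0397
finger_force: 0.0
```

Call:
{"fn": "servo_tool", "kwargs": {
  "series": [
    {"tx": 0, "ty": 0, "tz": 0, "ax": 0, "ay": 0, "az": 0},
    {"tx": 0, "ty": 0, "tz": 0, "ax": 0, "ay": 0, "az": 0},
    {"tx": 0, "ty": 0, "tz": 0, "ax": 0, "ay": 0, "az": 0},
    {"tx": 0, "ty": 0, "tz": 0, "ax": 0, "ay": 0, "az": 0},
    {"tx": 0, "ty": 0, "tz": 0, "ax": 0, "ay": 0, "az": 0},
    {"tx": 0, "ty": 0, "tz": 0, "ax": 0, "ay": 0, "az": 0},
    {"tx": 0, "ty": 0, "tz": 0, "ax": 0, "ay": 0, "az": 0}
  ],
  "fingers": 5,
  "squeeze": 12
}}

```text
time: 7.25
tcp_pos: [0.5671, -0.1702, 0.033]
tcp_rot: [-0.001, 0.999, -0.044, 0.001]
ft_force: [1.6, 4.6, 0.8]
finger_gap: 0.0112
finger_force: 12.0
```

```bash
python3 -c "
import numpy as np
p=np.radians(20.4+6.3*np.arange(16)); y=117.4*np.cos(p);z=117.4*np.sin(p)
for k in range(15): print(k,'ty',round(-(y[k+1]-y[k])/100,3),'tz',round(-(z[k+1]-z[k])/100,3))"
```

```text
0 ty 0.052 tz -0.118
1 ty 0.064 tz -0.112
2 ty 0.076 tz -0.104
3 ty 0.087 tz -0.095
4 ty 0.097 tz -0.085
5 ty 0.106 tz -0.074
6 ty 0.113 tz -0.062
7 ty 0.119 tz -0.049
8 ty 0.124 tz -0.036
9 ty 0.127 tz -0.022
10 ty 0.129 tz -0.008
11 ty 0.129 tz 0.006
12 ty 0.127 tz 0.021
13 ty 0.124 tz 0.034
14 ty 0.12 tz 0.048
```

Call:
{"fn": "servo_tool", "kwargs": {
  "series": [
    {"tx": 0, "ty": 0.052, "tz": -0.118, "ax": 0, "ay": 0, "az": 0},
    {"tx": 0, "ty": 0.064, "tz": -0.112, "ax": 0, "ay": 0, "az": 0},
    {"tx": 0, "ty": 0.076, "tz": -0.104, "ax": 0, "ay": 0, "az": 0},
    {"tx": 0, "ty": 0.087, "tz": -0.095, "ax": 0, "ay": 0, "az": 0},
    {"tx": 0, "ty": 0, "tz": 0, "ax": 0, "ay": 0, "az": 0}
  ]
}}

```text
time: 7.75
tcp_pos: [0.5648, -0.1978, 0.0781]
tcp_rot: [-0.002, 0.999, -0.044, 0.001]
ft_force: [-1.3, 9.6, 6.9]
finger_gap: 0.0114
finger_force: 12.0
```

Call:
{"fn": "servo_tool", "kwargs": {
  "series": [
    {"tx": 0, "ty": 0.097, "tz": -0.085, "ax": 0, "ay": 0, "az": 0},
    {"tx": 0, "ty": 0.106, "tz": -0.074, "ax": 0, "ay": 0, "az": 0},
    {"tx": 0, "ty": 0.113, "tz": -0.062, "ax": 0, "ay": 0, "az": 0},
    {"tx": 0, "ty": 0.119, "tz": -0.049, "ax": 0, "ay": 0, "az": 0},
    {"tx": 0, "ty": 0, "tz": 0, "ax": 0, "ay": 0, "az": 0}
  ]
}}

```text
time: 8.25
tcp_pos: [0.561, -0.2434, 0.1048]
tcp_rot: [0.0, 0.999, -0.044, 0.001]
ft_force: [-3.3, 4.9, 9.3]
finger_gap: 0.0115
finger_force: 12.2
```

Call:
{"fn": "servo_tool", "kwargs": {
  "series": [
    {"tx": 0, "ty": 0.124, "tz": -0.04, "ax": 0, "ay": 0, "az": 0},
    {"tx": 0, "ty": 0.127, "tz": -0.025, "ax": 0, "ay": 0, "az": 0},
    {"tx": 0, "ty": 0.129, "tz": -0.01, "ax": 0, "ay": 0, "az": 0},
    {"tx": 0, "ty": 0.129, "tz": 0, "ax": 0, "ay": 0, "az": 0},
    {"tx": 0, "ty": 0, "tz": 0, "ax": 0, "ay": 0, "az": 0}
  ]
}}

```text
time: 8.75
tcp_pos: [0.556, -0.2961, 0.1098]
tcp_rot: [0.001, 0.999, -0.044, 0.001]
ft_force: [0.8, -0.7, 2.7]
finger_gap: 0.0116
finger_force: 12.1
```

Call:
{"fn": "servo_tool", "kwargs": {
  "series": [
    {"tx": 0, "ty": 0.127, "tz": 0.02, "ax": 0, "ay": 0, "az": 0},
    {"tx": 0, "ty": 0.124, "tz": 0.034, "ax": 0, "ay": 0, "az": 0},
    {"tx": 0, "ty": 0.12, "tz": 0.048, "ax": 0, "ay": 0, "az": 0},
    {"tx": 0, "ty": 0, "tz": 0, "ax": 0, "ay": 0, "az": 0}
  ]
}}

```text
time: 9.15
tcp_pos: [0.5522, -0.3326, 0.0986]
tcp_rot: [0.001, 0.999, -0.044, -0.0]
ft_force: [2.9, -2.0, 1.3]
finger_gap: 0.0114
finger_force: 12.0
```

Call:
{"fn": "servo_tool", "kwargs": {
  "series": [
    {"tx": 0, "ty": 0, "tz": 0, "ax": 0, "ay": 0, "az": 0},
    {"tx": 0, "ty": 0, "tz": 0, "ax": 0, "ay": 0, "az": 0},
    {"tx": 0, "ty": 0, "tz": 0, "ax": 0, "ay": 0, "az": 0},
    {"tx": 0, "ty": 0, "tz": -0.2, "ax": 0, "ay": 0, "az": 0},
    {"tx": 0, "ty": 0, "tz": -0.2, "ax": 0, "ay": 0, "az": 0},
    {"tx": 0, "ty": 0, "tz": -0.3, "ax": 0, "ay": 0, "az": 0},
    {"tx": 0, "ty": 0, "tz": -0.4, "ax": 0, "ay": 0, "az": 0},
    {"tx": 0, "ty": 0, "tz": 0, "ax": 0, "ay": 0, "az": 0}
  ],
  "fingers": 24
}}

```text
time: 9.95
tcp_pos: [0.5558, -0.3322, 0.217]
tcp_rot: [0.003, 0.999, -0.043, 0.005]
ft_force: [-0.1, -0.3, 0.3]
finger_gap: 0.0241
finger_force: 0.0
```

Run:
```python
from h import *
import time
s=snap('side'); p=snap('scene')
for n in range(3): pass
m=p['image'][200:420,130:400];c=s['image'][60:280,190:430]
cv2.imwrite('pics/v4.png',np.hstack([cv2.resize(m,(400,326)),cv2.resize(c,(356,326))]))
for c,z in(('red',.063),('blue',.063),('yellow',.063)):
  for sn,ss in(('side',s),('scene',p)):
    for b in blobs(ss,c,z):
        if 150<b[2][0]<200: print(sn,c,np.round(b[0],1),round(b[1],1),np.round(b[2],1))
```

```text
side red [636.4 109. ] 2.9 [179.5  57.8]
scene red [637.  105.9] 2.6 [179.8  56.2]
side yellow [636.7 223.4] -9.5 [179.8  57.4]
scene yellow [637.  221.4] -9.3 [179.9  56.8]
```

View pics/v4.png

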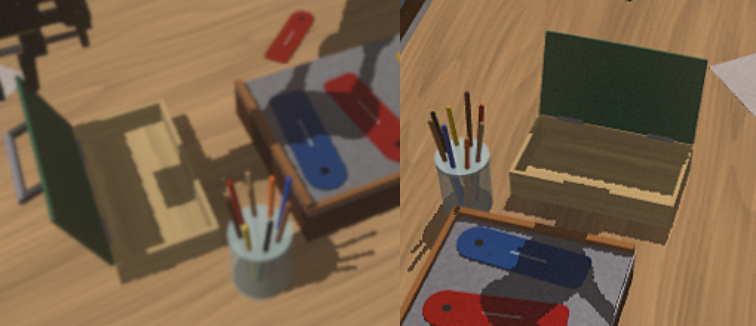

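The lid is open and stays leaning outwards by itself, with the case empty: scene crop (150,190), side crop (605,160). Next I move over the block's front to measure its edge with the wrist camera.

Call:
{"fn": "servo_tool", "kwargs": {
  "series": [
    {"tx": -0.05, "ty": -0.415, "tz": 0, "ax": 0, "ay": 0, "az": 0},
    {"tx": -0.05, "ty": -0.415, "tz": 0, "ax": 0, "ay": 0, "az": 0},
    {"tx": -0.05, "ty": -0.415, "tz": 0, "ax": 0, "ay": 0, "az": 0},
    {"tx": -0.05, "ty": -0.415, "tz": 0, "ax": 0, "ay": 0, "az": 0},
    {"tx": -0.05, "ty": -0.415, "tz": 0, "ax": 0, "ay": 0, "az": 0},
    {"tx": -0.05, "ty": -0.415, "tz": 0, "ax": 0, "ay": 0, "az": 0},
    {"tx": -0.05, "ty": -0.415, "tz": 0, "ax": 0, "ay": 0, "az": 0},
    {"tx": -0.05, "ty": -0.415, "tz": 0, "ax": 0, "ay": 0, "az": 0},
    {"tx": 0, "ty": 0, "tz": 0, "ax": 0, "ay": 0, "az": 0},
    {"tx": 0, "ty": 0, "tz": 0, "ax": 0, "ay": 0, "az": 0}
  ],
  "fingers": 0
}}

```text
time: 11.05
tcp_pos: [0.54, 0.0046, 0.2077]
tcp_rot: [0.0, 0.999, -0.042, -0.002]
ft_force: [-0.2, -0.6, 0.3]
finger_gap: 0.0002
finger_force: 0.0
```

Run:
```python
from h import *
s=snap('wrist','w2'); go([.61,.0,.10],target(-5))
for b in blobs(s,'blue',.063)+blobs(s,'red',.063): print(np.round(b[0],1),round(b[1],1),np.round(b[2],1))
g=cv2.cvtColor(s['image'],cv2.COLOR_BGR2GRAY)
# predicted edge rows
for y in(-.04,0,.04): print(y,proj(s,[.494+.07*y,y,.06]).round(0))
```

```text
turn [0.006 0.019 0.013] shift [ 0.697 -0.025  1.08 ] | at [0.5403 0.0036 0.208 ] t 11.1 F [ 0.2  0.4 -0.4]
[624.3   6.6] -8.7 [169.2  55.9]
[634.4 105.8] 2.7 [173.  57.]
-0.04 [369. 260.]
0 [325. 261.]
0.04 [280. 261.]
```

View pics/w2.png

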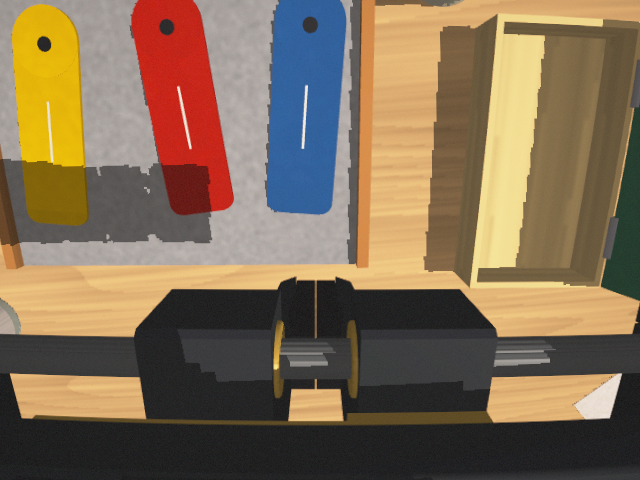

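The wrist view shows the block's front edge at row 264, between columns 20 and 360. The blue heel ends at about (302,213), and the case opening is at columns 480–630. I'll cast these.

Run:
```python
from h import *
np.set_printoptions(precision=1,suppress=True)
s=snap('wrist')
print('edge',*[onz(s,u,.06)*1000 for u in((30,265),(190,265),(340,264))])
print('rim corners front/back left/right of block',onz(s,(358,266),.07)*1000,onz(s,(368,2),.07)*1000)
print('heels',onz(s,(299,213),.063)*1000,onz(s,(203,211),.063)*1000,onz(s,(56,224),.063)*1000)
print('case outer',*[onz(s,u,.046)*1000 for u in((470,287),(499,14),(603,287))])
```

```text
edge [512.6 275.5  60. ] [500.4 122.1  60. ] [489.9 -14.5  60. ]
rim corners front/back left/right of block [490.2 -29.9  70. ] [700.  -49.9  70. ]
heels [540.6  17.9  63. ] [549.6 101.1  63. ] [549.7 236.9  63. ]
case outer [ 450.4 -139.6   46. ] [ 690.8 -161.5   46. ] [ 437.5 -275.6   46. ]
```

Call:
{"fn": "servo_tool", "kwargs": {
  "series": [
    {"tx": 0.29, "ty": -0.03, "tz": 0.3, "ax": 0, "ay": 0, "az": 0},
    {"tx": 0.29, "ty": -0.04, "tz": 0.3, "ax": 0, "ay": 0, "az": 0},
    {"tx": 0.3, "ty": -0.04, "tz": 0.3, "ax": 0, "ay": 0, "az": 0},
    {"tx": 0, "ty": 0, "tz": 0.3, "ax": 0, "ay": 0, "az": 0},
    {"tx": 0, "ty": 0, "tz": 0.3, "ax": 0, "ay": 0, "az": 0},
    {"tx": 0, "ty": 0, "tz": 0.1, "ax": 0, "ay": 0, "az": 0},
    {"tx": 0, "ty": 0, "tz": 0, "ax": 0, "ay": 0, "az": 0},
    {"tx": 0, "ty": 0, "tz": 0, "ax": 0, "ay": 0, "az": 0},
    {"tx": 0, "ty": 0, "tz": 0, "ax": 0, "ay": 0, "az": 0}
  ]
}}

```text
time: 12.05
tcp_pos: [0.6317, 0.0066, 0.0519]
tcp_rot: [-0.0, 0.999, -0.044, 0.002]
ft_force: [0.1, -0.9, -0.0]
finger_gap: 0.0008
finger_force: 0.0
```

```bash
python3 -c "
from h import *
go([.628,.007,.029],target(-5))"
```

```text
turn [-0.001 -0.027  0.001] shift [-0.037 -0.001  0.229] | at [0.6317 0.0066 0.0519] t 12.1 F [ 0.1 -0.9 -0. ]
```

Call:
{"fn": "servo_tool", "kwargs": {
  "series": [
    {"tx": 0, "ty": 0, "tz": 0.1, "ax": 0, "ay": 0, "az": 0},
    {"tx": 0, "ty": 0, "tz": 0.1, "ax": 0, "ay": 0, "az": 0},
    {"tx": 0, "ty": 0, "tz": 0.03, "ax": 0, "ay": 0, "az": 0},
    {"tx": 0, "ty": 0, "tz": 0, "ax": 0, "ay": 0, "az": 0},
    {"tx": 0, "ty": 0, "tz": 0, "ax": 0, "ay": 0, "az": 0}
  ]
}}

```text
time: 12.55
tcp_pos: [0.6297, 0.0072, 0.0262]
tcp_rot: [-0.0, 0.999, -0.043, -0.0]
ft_force: [-0.3, -0.3, 0.1]
finger_gap: 0.0004
finger_force: 0.0
```

Call:
{"fn": "servo_tool", "kwargs": {
  "series": [
    {"tx": 0, "ty": 0, "tz": 0.02, "ax": 0, "ay": 0, "az": 0},
    {"tx": 0, "ty": 0, "tz": 0, "ax": 0, "ay": 0, "az": 0}
  ]
}}

```text
time: 12.75
tcp_pos: [0.6308, 0.0071, 0.0261]
tcp_rot: [-0.0, 0.999, -0.043, 0.001]
ft_force: [-2.8, 0.8, 8.3]
finger_gap: 0.0003
finger_force: 3.9
```

Call:
{"fn": "servo_tool", "kwargs": {
  "series": [
    {"tx": 0, "ty": 0, "tz": 0.02, "ax": 0, "ay": 0, "az": 0},
    {"tx": 0, "ty": 0, "tz": 0, "ax": 0, "ay": 0, "az": 0}
  ]
}}

```text
time: 12.95
tcp_pos: [0.632, 0.0071, 0.0261]
tcp_rot: [-0.0, 0.999, -0.043, 0.002]
ft_force: [-4.0, -0.3, 15.3]
finger_gap: 0.0005
finger_force: 7.7
```

Call:
{"fn": "servo_tool", "kwargs": {
  "series": [
    {"tx": -0.05, "ty": 0, "tz": 0, "ax": 0, "ay": 0, "az": 0},
    {"tx": -0.1, "ty": 0, "tz": 0, "ax": 0, "ay": 0, "az": 0},
    {"tx": -0.1, "ty": 0, "tz": 0, "ax": 0, "ay": 0, "az": 0},
    {"tx": -0.1, "ty": 0, "tz": 0, "ax": 0, "ay": 0, "az": 0}
  ]
}}

```text
time: 13.35
tcp_pos: [0.5995, 0.01, 0.0261]
tcp_rot: [-0.0, 0.999, -0.043, 0.005]
ft_force: [3.5, 0.7, 10.3]
finger_gap: 0.0004
finger_force: 5.1
```

Run:
```python
from h import *
for n in('side','scene','wrist'):
    s=snap(n)
    for b in blobs(s,'blue',.063):
        if b[0][0]<720: print(n,np.round(b[0],1),round(b[1],1),np.round(b[2],1),b[3][:,0].min().round(1))
```

```text
side [539.9  20.4] -9.0 [61.6 55.6] 507.4
scene [653.6   0.8] -8.1 [62.  52.7] 625.1
scene [-771.   354.3] -23.2 [378.2 110.1] -932.5
wrist [546.8  14.4] 85.2 [25.2 17.2] 537.2
wrist [644.    1.3] -8.5 [87.3 56.1] 600.4
```

Call:
{"fn": "servo_tool", "kwargs": {
  "series": [
    {"tx": -0.1, "ty": 0, "tz": 0.01, "ax": 0, "ay": 0, "az": 0},
    {"tx": -0.1, "ty": 0, "tz": 0, "ax": 0, "ay": 0, "az": 0},
    {"tx": -0.1, "ty": 0, "tz": 0, "ax": 0, "ay": 0, "az": 0},
    {"tx": -0.1, "ty": 0, "tz": 0, "ax": 0, "ay": 0, "az": 0},
    {"tx": -0.1, "ty": 0, "tz": 0, "ax": 0, "ay": 0, "az": 0},
    {"tx": -0.1, "ty": 0, "tz": 0, "ax": 0, "ay": 0, "az": 0},
    {"tx": 0, "ty": 0, "tz": 0, "ax": 0, "ay": 0, "az": 0}
  ]
}}

```text
time: 14.2
tcp_pos: [0.54, 0.0153, 0.0261]
tcp_rot: [-0.0, 0.999, -0.043, 0.005]
ft_force: [0.3, 0.2, 16.3]
finger_gap: 0.0003
finger_force: 8.4
```

Call:
{"fn": "servo_tool", "kwargs": {
  "series": [
    {"tx": 0, "ty": 0, "tz": -0.2, "ax": 0, "ay": 0, "az": 0},
    {"tx": 0, "ty": 0, "tz": -0.4, "ax": 0, "ay": 0, "az": 0},
    {"tx": 0, "ty": 0, "tz": -0.4, "ax": 0, "ay": 0, "az": 0},
    {"tx": -0.3, "ty": 0, "tz": -0.3, "ax": 0, "ay": 0, "az": 0},
    {"tx": -0.3, "ty": 0, "tz": 0, "ax": 0, "ay": 0, "az": 0},
    {"tx": 0, "ty": 0, "tz": 0, "ax": 0, "ay": 0, "az": 0},
    {"tx": 0, "ty": 0, "tz": 0, "ax": 0, "ay": 0, "az": 0}
  ],
  "fingers": 80
}}

```text
time: 14.9
tcp_pos: [0.4753, 0.0205, 0.1516]
tcp_rot: [0.0, 0.999, -0.043, 0.0]
ft_force: [-0.4, -0.7, -0.4]
finger_gap: 0.0546
finger_force: 0.0
```

```bash
cat >> h.py <<'E'
def plate(c,views=('side','scene','wrist'),z=.063):
    for n in views:
        s=snap(n)
        for b in blobs(s,c,z):
            if b[0][0]<720 and b[0][0]>300 and b[2][0]<200:
                a=np.radians(b[1]); u=np.array([np.cos(a),np.sin(a)]); e=b[3]@u; C=np.array(b[0]); 
                print(n,c,C.round(1),round(b[1],1),np.round(b[2],1),'heel',(C+u*(e.min()-C@u)).round(1))
E
python3 -c "
from h import *
plate('blue'); go([.47,.03,.05],target(-9))"
```

```text
side blue [538.3  16.8] -8.6 [179.3  55.9] heel [449.7  30.2]
scene blue [540.3  14.1] -8.4 [171.7  50.8] heel [455.4  26.7]
wrist blue [538.4  14. ] -8.7 [176.6  56. ] heel [451.1  27.4]
turn [0.001 0.004 0.505] shift [-0.075 -0.085  1.011] | at [0.476  0.0204 0.1511] t 15.1 F [-0.6  0.4 -1. ]
```

```bash
python3 -c "
from h import *
go([.4727,.0246,.0135],target(-8.6))"
```

```text
turn [0.001 0.004 0.455] shift [-0.039 -0.037  1.376] | at [0.476  0.0204 0.1511] t 15.1 F [-0.6  0.4 -1. ]
```

Call:
{"fn": "servo_tool", "kwargs": {
  "series": [
    {"tx": 0, "ty": 0, "tz": 0, "ax": 0, "ay": 0, "az": 0.455},
    {"tx": -0.04, "ty": -0.037, "tz": 0.2, "ax": 0, "ay": 0, "az": 0},
    {"tx": 0, "ty": 0, "tz": 0.3, "ax": 0, "ay": 0, "az": 0},
    {"tx": 0, "ty": 0, "tz": 0, "ax": 0, "ay": 0, "az": 0},
    {"tx": 0, "ty": 0, "tz": 0, "ax": 0, "ay": 0, "az": 0},
    {"tx": 0, "ty": 0, "tz": 0, "ax": 0, "ay": 0, "az": 0}
  ],
  "fingers": 80
}}

```text
time: 15.65
tcp_pos: [0.4734, 0.0246, 0.1027]
tcp_rot: [-0.0, 0.997, -0.075, 0.001]
ft_force: [0.4, -0.5, 0.1]
finger_gap: 0.08
finger_force: 0.0
```

```bash
python3 -c "
from h import *
go([.4727,.0246,.0135],target(-8.6)); plate('blue',('wrist','side'))"
```

```text
turn [-0.001 -0.01  -0.001] shift [-0.007  0.001  0.892] | at [0.4734 0.0246 0.1027] t 15.7 F [ 0.4 -0.5  0.1]
wrist blue [529.1  15.3] -8.6 [157.9  56. ] heel [451.   27.1]
side blue [538.4  16.8] -8.7 [179.2  55.9] heel [449.8  30.3]
```

Call:
{"fn": "servo_tool", "kwargs": {
  "series": [
    {"tx": 0, "ty": 0, "tz": 0.25, "ax": 0, "ay": 0, "az": 0},
    {"tx": 0, "ty": 0, "tz": 0.25, "ax": 0, "ay": 0, "az": 0},
    {"tx": 0, "ty": 0, "tz": 0.2, "ax": 0, "ay": 0, "az": 0},
    {"tx": 0, "ty": 0, "tz": 0.1, "ax": 0, "ay": 0, "az": 0},
    {"tx": 0, "ty": 0, "tz": 0.09, "ax": 0, "ay": 0, "az": 0},
    {"tx": 0, "ty": 0, "tz": 0, "ax": 0, "ay": 0, "az": 0},
    {"tx": 0, "ty": 0, "tz": 0, "ax": 0, "ay": 0, "az": 0},
    {"tx": 0, "ty": 0, "tz": 0, "ax": 0, "ay": 0, "az": 0}
  ]
}}

```text
time: 16.55
tcp_pos: [0.4733, 0.0247, 0.0137]
tcp_rot: [-0.0, 0.997, -0.075, 0.001]
ft_force: [-0.7, -0.2, 0.9]
finger_gap: 0.0799
finger_force: 0.0
```

Call:
{"fn": "servo_tool", "kwargs": {
  "series": [
    {"tx": 0, "ty": 0, "tz": 0, "ax": 0, "ay": 0, "az": 0},
    {"tx": 0, "ty": 0, "tz": 0, "ax": 0, "ay": 0, "az": 0},
    {"tx": 0, "ty": 0, "tz": 0, "ax": 0, "ay": 0, "az": 0},
    {"tx": 0, "ty": 0, "tz": 0, "ax": 0, "ay": 0, "az": 0},
    {"tx": 0, "ty": 0, "tz": 0, "ax": 0, "ay": 0, "az": 0},
    {"tx": 0, "ty": 0, "tz": 0, "ax": 0, "ay": 0, "az": 0},
    {"tx": 0, "ty": 0, "tz": 0, "ax": 0, "ay": 0, "az": 0},
    {"tx": 0, "ty": 0, "tz": 0, "ax": 0, "ay": 0, "az": 0}
  ],
  "fingers": 48,
  "squeeze": 40
}}

```text
time: 17.35
tcp_pos: [0.4724, 0.0247, 0.0128]
tcp_rot: [-0.0, 0.997, -0.075, 0.0]
ft_force: [-0.2, -0.9, 2.0]
finger_gap: 0.0546
finger_force: 40.0
```

The plate is gripped at 54.6 mm, holding 40 N. I'll lift a little and check it follows, and make the planner use the true tip from here.

Call:
{"fn": "servo_tool", "kwargs": {
  "series": [
    {"tx": 0, "ty": 0, "tz": -0.1, "ax": 0, "ay": 0, "az": 0},
    {"tx": 0, "ty": 0, "tz": -0.2, "ax": 0, "ay": 0, "az": 0},
    {"tx": 0, "ty": 0, "tz": -0.3, "ax": 0, "ay": 0, "az": 0},
    {"tx": 0, "ty": 0, "tz": -0.3, "ax": 0, "ay": 0, "az": 0},
    {"tx": 0, "ty": 0, "tz": 0, "ax": 0, "ay": 0, "az": 0}
  ]
}}

```text
time: 17.85
tcp_pos: [0.4759, 0.0247, 0.1073]
tcp_rot: [-0.0, 0.997, -0.075, 0.004]
ft_force: [-0.8, 0.1, -0.3]
finger_gap: 0.0546
finger_force: 40.0
```

```bash
cat >> h.py <<'E'
def got(tip,R=None):
    "same as go, for the true fingertip (36 mm behind the reported TCP)"
    if R is None:
        q=get_state()['tcp_rot']; R=Ro.from_quat([q[1],q[2],q[3],q[0]])
    go(np.asarray(tip)+R.apply([0,0,.036]),R)
def case(x,y,z): return np.array([.5645,-.2135,0])+[x*.9962+y*.0872,-x*.0872+y*.9962,z]
E
python3 -c "
from h import *
R=target(-5,-10); print('z axis',R.apply([0,0,1]),'body side',-R.apply([0,0,1]))
got(case(-.067,0,.12),target(-5)); got(case(-.067,0,.018),R)
st=get_state();print(st['finger_gap'],st['wrist_torque'])
plate('blue',('wrist','side'),z=.063+st['tcp_pos'][2]-.0135)
s=snap('side');p=snap('scene')
cv2.imwrite('pics/v5.png',np.hstack([cv2.resize(s['image'][100:400,150:550],(400,300)),cv2.resize(p['image'][130:430,150:550],(400,300))]))"
```

```text
z axis [-0.01513444 -0.17298739 -0.98480775] body side [0.01513444 0.17298739 0.98480775]
turn [-0.008 -0.062 -0.45 ] shift [0.42  2.296 0.233] | at [0.4759 0.0247 0.1073] t 17.9 F [-0.8  0.1 -0.3]
turn [-1.257 -0.022 -0.454] shift [0.42  2.106 1.638] | at [0.4759 0.0247 0.1073] t 17.9 F [-0.8  0.1 -0.3]
0.05461344616597866 [ 0.02972065  0.06796437 -0.01818255]
wrist blue [523.9  17. ] -8.9 [118.5  56.3] heel [465.3  26.1]
side blue [578.6  14.5] -8.2 [98.5 55.7] heel [529.8  21.5]
```

View pics/v5.png

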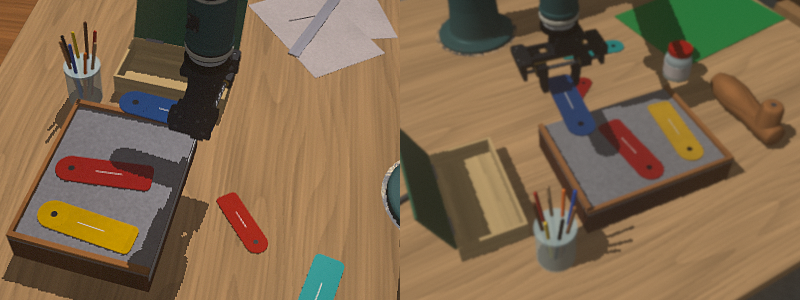

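The blue plate is held level, clear of the block, and the case is open. Carrying it over.

Call:
{"fn": "servo_tool", "kwargs": {
  "series": [
    {"tx": 0, "ty": 0.1, "tz": 0, "ax": 0, "ay": 0, "az": -0.45},
    {"tx": 0.05, "ty": 0.24, "tz": 0, "ax": 0, "ay": 0, "az": 0},
    {"tx": 0.06, "ty": 0.32, "tz": 0, "ax": 0, "ay": 0, "az": 0},
    {"tx": 0.06, "ty": 0.32, "tz": 0, "ax": 0, "ay": 0, "az": 0},
    {"tx": 0.06, "ty": 0.32, "tz": 0, "ax": 0, "ay": 0, "az": 0},
    {"tx": 0.06, "ty": 0.32, "tz": 0, "ax": 0, "ay": 0, "az": 0},
    {"tx": 0.06, "ty": 0.3, "tz": 0, "ax": 0, "ay": 0, "az": 0},
    {"tx": 0.04, "ty": 0.24, "tz": 0, "ax": 0, "ay": 0, "az": 0},
    {"tx": 0.03, "ty": 0.14, "tz": 0, "ax": 0, "ay": 0, "az": 0},
    {"tx": 0, "ty": 0, "tz": 0, "ax": 0, "ay": 0, "az": 0}
  ]
}}

```text
time: 19.05
tcp_pos: [0.4926, -0.2089, 0.1011]
tcp_rot: [-0.0, 0.999, -0.045, -0.001]
ft_force: [-0.4, 0.1, -0.6]
finger_gap: 0.0544
finger_force: 40.0
```

```bash
python3 -c "
from h import *
got(case(-.067,0,.12),target(-5)); got(case(-.067,0,.06),target(-5,-10)); st=get_state();print(st['finger_gap'])
plate('blue',('side','scene','wrist'),z=st['tcp_pos'][2]+.05)"
```

```text
turn [-0.005  0.016 -0.015] shift [ 0.051 -0.017  0.171] | at [ 0.4926 -0.2089  0.1011] t 19.1 F [-0.4  0.1 -0.6]
turn [-1.255  0.018 -0.014] shift [ 0.051 -0.088  0.762] | at [ 0.4926 -0.2089  0.1011] t 19.1 F [-0.4  0.1 -0.6]
0.05439723485574936
side blue [ 594.3 -213. ] -4.7 [106.6  58.5] heel [ 541.2 -208.6]
scene blue [ 585.6 -217. ] -6.0 [128.8  52.1] heel [ 521.5 -210.2]
wrist blue [ 541.3 -211.6] -5.1 [118.   56.5] heel [ 482.5 -206.4]
```

Call:
{"fn": "servo_tool", "kwargs": {
  "series": [
    {"tx": 0, "ty": 0, "tz": 0, "ax": -0.63, "ay": 0, "az": 0},
    {"tx": 0, "ty": 0, "tz": 0, "ax": -0.62, "ay": 0, "az": 0},
    {"tx": 0.03, "ty": -0.05, "tz": 0.25, "ax": 0, "ay": 0, "az": 0},
    {"tx": 0.02, "ty": -0.04, "tz": 0.25, "ax": 0, "ay": 0, "az": 0},
    {"tx": 0, "ty": 0, "tz": 0.2, "ax": 0, "ay": 0, "az": 0},
    {"tx": 0, "ty": 0, "tz": 0, "ax": 0, "ay": 0, "az": 0},
    {"tx": 0, "ty": 0, "tz": 0, "ax": 0, "ay": 0, "az": 0}
  ]
}}

```text
time: 19.9
tcp_pos: [0.4977, -0.2106, 0.032]
tcp_rot: [0.087, 0.995, -0.043, -0.004]
ft_force: [0.2, -0.3, -1.4]
finger_gap: 0.0547
finger_force: 40.0
```

```bash
python3 -c "
from h import *
got(case(-.067,0,.018),target(-5,-10)); st=get_state();print(st['finger_gap'])"
```

```text
turn [-0.003  0.006  0.008] shift [-0.002 -0.054  0.493] | at [ 0.4977 -0.2106  0.032 ] t 19.9 F [ 0.2 -0.3 -1.4]
0.05474653371553476
```

Call:
{"fn": "servo_tool", "kwargs": {
  "series": [
    {"tx": 0, "ty": -0.02, "tz": 0.15, "ax": 0, "ay": 0, "az": 0},
    {"tx": 0, "ty": -0.02, "tz": 0.12, "ax": 0, "ay": 0, "az": 0},
    {"tx": 0, "ty": -0.01, "tz": 0.08, "ax": 0, "ay": 0, "az": 0},
    {"tx": 0, "ty": 0, "tz": 0, "ax": 0, "ay": 0, "az": 0}
  ]
}}

```text
time: 20.3
tcp_pos: [0.4964, -0.2124, -0.005]
tcp_rot: [0.087, 0.995, -0.043, -0.005]
ft_force: [0.2, 0.8, -1.1]
finger_gap: 0.0547
finger_force: 40.0
```

Call:
{"fn": "servo_tool", "kwargs": {
  "series": [
    {"tx": 0, "ty": 0, "tz": 0.08, "ax": 0, "ay": 0, "az": 0},
    {"tx": 0, "ty": 0, "tz": 0.05, "ax": 0, "ay": 0, "az": 0},
    {"tx": 0, "ty": 0, "tz": 0, "ax": 0, "ay": 0, "az": 0},
    {"tx": 0, "ty": 0, "tz": 0, "ax": 0, "ay": 0, "az": 0}
  ]
}}

```text
time: 20.7
tcp_pos: [0.4977, -0.2152, -0.0161]
tcp_rot: [0.087, 0.995, -0.044, -0.004]
ft_force: [0.0, 1.0, -1.1]
finger_gap: 0.0546
finger_force: 40.0
```

Call:
{"fn": "servo_tool", "kwargs": {
  "series": [
    {"tx": 0, "ty": 0, "tz": 0.02, "ax": 0, "ay": 0, "az": 0},
    {"tx": 0, "ty": 0, "tz": 0, "ax": 0, "ay": 0, "az": 0},
    {"tx": 0, "ty": 0, "tz": 0, "ax": 0, "ay": 0, "az": 0},
    {"tx": 0, "ty": 0, "tz": 0, "ax": 0, "ay": 0, "az": 0},
    {"tx": 0, "ty": 0, "tz": 0, "ax": 0, "ay": 0, "az": 0},
    {"tx": 0, "ty": 0, "tz": -0.15, "ax": 0, "ay": 0, "az": 0},
    {"tx": 0, "ty": 0, "tz": -0.3, "ax": 0, "ay": 0, "az": 0},
    {"tx": 0, "ty": 0, "tz": -0.4, "ax": 0, "ay": 0, "az": 0},
    {"tx": 0, "ty": 0, "tz": -0.4, "ax": 0, "ay": 0, "az": 0},
    {"tx": 0, "ty": 0, "tz": 0, "ax": 0, "ay": 0, "az": 0}
  ],
  "fingers": 63,
  "squeeze": 20
}}

```text
time: 21.7
tcp_pos: [0.5049, -0.1947, 0.113]
tcp_rot: [0.089, 0.995, -0.043, 0.003]
ft_force: [0.8, -0.9, 0.6]
finger_gap: 0.063
finger_force: 0.0
```

Call:
{"fn": "servo_tool", "kwargs": {
  "series": [
    {"tx": 0, "ty": 0, "tz": -0.3, "ax": 0.63, "ay": 0, "az": 0},
    {"tx": 0, "ty": 0, "tz": -0.3, "ax": 0.62, "ay": 0, "az": 0},
    {"tx": 0, "ty": -0.4, "tz": 0, "ax": 0, "ay": 0, "az": 0},
    {"tx": 0, "ty": -0.45, "tz": 0, "ax": 0, "ay": 0, "az": 0},
    {"tx": 0, "ty": -0.45, "tz": 0, "ax": 0, "ay": 0, "az": 0},
    {"tx": 0.2, "ty": -0.45, "tz": 0, "ax": 0, "ay": 0, "az": 0},
    {"tx": 0.3, "ty": -0.4, "tz": 0, "ax": 0, "ay": 0, "az": 0},
    {"tx": 0.3, "ty": -0.4, "tz": 0, "ax": 0, "ay": 0, "az": 0},
    {"tx": 0, "ty": 0, "tz": 0, "ax": 0, "ay": 0, "az": 0},
    {"tx": 0, "ty": 0, "tz": 0, "ax": 0, "ay": 0, "az": 0}
  ],
  "fingers": 0
}}

```text
time: 22.7
tcp_pos: [0.602, 0.0619, 0.164]
tcp_rot: [0.0, 0.999, -0.042, -0.001]
ft_force: [0.1, -0.0, -0.3]
finger_gap: 0.0003
finger_force: 0.0
```

```bash
python3 -c "
from h import *
plate('blue',('side','scene'),z=.009)
plate('red');plate('yellow')
s=snap('scene')
print(proj(s,case(0,0,.009)),proj(s,case(0,.06,.046)))
go([.637,.107,.045],target(-4.5))"
```

```text
side blue [ 557.8 -214. ] -5.0 [163.7  49. ] heel [ 476.2 -206.8]
scene blue [ 565.8 -201.9] -5.2 [168.5  25.8] heel [ 482.  -194.2]
side red [430.7 384.9] 86.5 [66.4 61. ] heel [428.7 351.8]
side red [375.6 164.8] -53.0 [127.3  40.4] heel [337.3 215.6]
side red [636.5 109. ] 2.7 [179.5  57.4] heel [546.8 104.8]
scene red [637.  106.4] 2.5 [179.8  56.9] heel [547.2 102.5]
scene red [434.4  87.5] -53.8 [122.6  39. ] heel [398.1 136.9]
scene red [409.8 411.9] -37.0 [73.2 56.9] heel [380.6 434. ]
wrist red [444.  84.] -52.0 [48.8 32.6] heel [429.  103.2]
wrist red [639.2 106. ] 2.7 [177.5  56.7] heel [550.6 101.8]
side yellow [636.5 223.8] -9.5 [180.3  57.8] heel [547.6 238.7]
scene yellow [636.6 221.7] -9.4 [180.7  57.4] heel [547.5 236.4]
wrist yellow [412.5 -55.9] 83.6 [38.3 12. ] heel [410.4 -74.9]
wrist yellow [500.6 100.1] -13.7 [44.8  7.2] heel [478.8 105.4]
wrist yellow [637.8 220.9] -9.3 [180.7  57.9] heel [548.6 235.4]
[227.55665638 328.40810241] [254.25297085 307.56821002]
turn [-0.001 -0.002 -0.07 ] shift [ 0.312 -0.493  1.198] | at [0.602  0.0603 0.1648] t 23.1 F [ 0.3 -0.5 -0.2]
```

Blue is in the case at about (562,-208), yaw -5°. Now red, by the same procedure.

Call:
{"fn": "servo_tool", "kwargs": {
  "series": [
    {"tx": 0.1, "ty": -0.16, "tz": 0.3, "ax": 0, "ay": 0, "az": 0},
    {"tx": 0.1, "ty": -0.16, "tz": 0.3, "ax": 0, "ay": 0, "az": 0},
    {"tx": 0.1, "ty": -0.16, "tz": 0.3, "ax": 0, "ay": 0, "az": 0},
    {"tx": 0, "ty": 0, "tz": 0.3, "ax": 0, "ay": 0, "az": 0},
    {"tx": 0, "ty": 0, "tz": 0.08, "ax": 0, "ay": 0, "az": 0},
    {"tx": 0, "ty": 0, "tz": 0, "ax": 0, "ay": 0, "az": 0},
    {"tx": 0, "ty": 0, "tz": 0, "ax": 0, "ay": 0, "az": 0},
    {"tx": 0, "ty": 0, "tz": 0, "ax": 0, "ay": 0, "az": 0}
  ]
}}

```text
time: 23.95
tcp_pos: [0.638, 0.1061, 0.0389]
tcp_rot: [-0.0, 0.999, -0.044, 0.002]
ft_force: [-0.0, 0.7, -0.5]
finger_gap: 0.0006
finger_force: 0.0
```

Call:
{"fn": "servo_tool", "kwargs": {
  "series": [
    {"tx": 0, "ty": 0, "tz": 0.06, "ax": 0, "ay": 0, "az": 0},
    {"tx": 0, "ty": 0, "tz": 0.04, "ax": 0, "ay": 0, "az": 0},
    {"tx": 0, "ty": 0, "tz": 0, "ax": 0, "ay": 0, "az": 0},
    {"tx": 0, "ty": 0, "tz": 0, "ax": 0, "ay": 0, "az": 0}
  ]
}}

```text
time: 24.35
tcp_pos: [0.6361, 0.1061, 0.0264]
tcp_rot: [0.0, 0.999, -0.044, -0.0]
ft_force: [-0.5, -0.4, 0.1]
finger_gap: 0.0004
finger_force: 0.0
```

Call:
{"fn": "servo_tool", "kwargs": {
  "series": [
    {"tx": 0, "ty": 0, "tz": 0.04, "ax": 0, "ay": 0, "az": 0},
    {"tx": 0, "ty": 0, "tz": 0, "ax": 0, "ay": 0, "az": 0},
    {"tx": 0, "ty": 0, "tz": 0, "ax": 0, "ay": 0, "az": 0}
  ]
}}

```text
time: 24.65
tcp_pos: [0.6384, 0.1064, 0.0261]
tcp_rot: [-0.0, 0.999, -0.044, 0.002]
ft_force: [-3.0, -1.0, 13.9]
finger_gap: 0.0004
finger_force: 6.8
```

Call:
{"fn": "servo_tool", "kwargs": {
  "series": [
    {"tx": -0.05, "ty": 0, "tz": 0, "ax": 0, "ay": 0, "az": 0},
    {"tx": -0.1, "ty": 0, "tz": 0, "ax": 0, "ay": 0, "az": 0},
    {"tx": -0.1, "ty": 0, "tz": 0, "ax": 0, "ay": 0, "az": 0},
    {"tx": -0.1, "ty": 0, "tz": 0, "ax": 0, "ay": 0, "az": 0},
    {"tx": -0.1, "ty": 0, "tz": 0, "ax": 0, "ay": 0, "az": 0}
  ]
}}

```text
time: 25.15
tcp_pos: [0.5957, 0.1107, 0.0261]
tcp_rot: [-0.001, 0.999, -0.044, 0.004]
ft_force: [3.0, 0.7, 10.2]
finger_gap: 0.0007
finger_force: 4.7
```

Call:
{"fn": "servo_tool", "kwargs": {
  "series": [
    {"tx": -0.1, "ty": 0, "tz": 0, "ax": 0, "ay": 0, "az": 0},
    {"tx": -0.1, "ty": 0, "tz": 0, "ax": 0, "ay": 0, "az": 0},
    {"tx": -0.1, "ty": 0, "tz": 0, "ax": 0, "ay": 0, "az": 0},
    {"tx": -0.1, "ty": 0, "tz": 0, "ax": 0, "ay": 0, "az": 0},
    {"tx": -0.1, "ty": 0, "tz": 0, "ax": 0, "ay": 0, "az": 0},
    {"tx": 0, "ty": 0, "tz": 0, "ax": 0, "ay": 0, "az": 0}
  ]
}}

```text
time: 25.75
tcp_pos: [0.5446, 0.1152, 0.0261]
tcp_rot: [-0.001, 0.999, -0.044, 0.003]
ft_force: [-0.9, 0.8, 13.0]
finger_gap: 0.0004
finger_force: 6.4
```

Call:
{"fn": "servo_tool", "kwargs": {
  "series": [
    {"tx": 0, "ty": 0, "tz": -0.2, "ax": 0, "ay": 0, "az": 0},
    {"tx": 0, "ty": 0, "tz": -0.4, "ax": 0, "ay": 0, "az": 0},
    {"tx": 0, "ty": 0, "tz": -0.4, "ax": 0, "ay": 0, "az": 0},
    {"tx": -0.3, "ty": 0, "tz": -0.3, "ax": 0, "ay": 0, "az": 0},
    {"tx": -0.3, "ty": 0, "tz": 0, "ax": 0, "ay": 0, "az": 0},
    {"tx": 0, "ty": 0, "tz": 0, "ax": 0, "ay": 0, "az": 0},
    {"tx": 0, "ty": 0, "tz": 0, "ax": 0, "ay": 0, "az": 0}
  ],
  "fingers": 80
}}

```text
time: 26.45
tcp_pos: [0.4817, 0.1198, 0.1527]
tcp_rot: [-0.0, 0.999, -0.043, 0.001]
ft_force: [0.8, 0.2, -0.5]
finger_gap: 0.0545
finger_force: 0.0
```

```bash
python3 -c "
from h import *
plate('red'); go([.478,.11,.0135],target(2.5))"
```

```text
side red [430.5 384.9] -78.8 [65.6 59.1] heel [424.2 417.1]
side red [375.7 164.7] -53.0 [127.6  40.4] heel [337.3 215.6]
side red [544.3 117.6] 3.5 [179.4  59. ] heel [454.8 112.1]
scene red [410.6 412.9] -37.0 [73.2 59.5] heel [381.4 435. ]
wrist red [411.8 114.2] -52.7 [95.1 35.6] heel [383. 152.]
wrist red [545.1 114.9] 2.7 [178.7  56.4] heel [455.8 110.7]
turn [ 0.001  0.003 -0.939] shift [-0.048  0.094  1.386] | at [0.4824 0.1196 0.1521] t 26.6 F [ 0.1  0.2 -0.3]
```

Call:
{"fn": "servo_tool", "kwargs": {
  "series": [
    {"tx": 0, "ty": 0, "tz": 0, "ax": 0, "ay": 0, "az": -0.5},
    {"tx": 0, "ty": 0, "tz": 0, "ax": 0, "ay": 0, "az": -0.47},
    {"tx": -0.04, "ty": 0.075, "tz": 0.2, "ax": 0, "ay": 0, "az": 0},
    {"tx": 0, "ty": 0, "tz": 0.3, "ax": 0, "ay": 0, "az": 0},
    {"tx": 0, "ty": 0, "tz": 0, "ax": 0, "ay": 0, "az": 0},
    {"tx": 0, "ty": 0, "tz": 0, "ax": 0, "ay": 0, "az": 0},
    {"tx": 0, "ty": 0, "tz": 0, "ax": 0, "ay": 0, "az": 0}
  ],
  "fingers": 80
}}

```text
time: 27.3
tcp_pos: [0.4795, 0.1122, 0.1036]
tcp_rot: [-0.0, 1.0, 0.024, 0.001]
ft_force: [0.1, 0.5, -0.1]
finger_gap: 0.08
finger_force: 0.0
```

```bash
python3 -c "
from h import *
plate('red',('wrist',)); go([.4785,.112,.0135],target(2.8))"
```

```text
wrist red [378.7 147.2] -88.1 [37.3 12.6] heel [378.1 165.8]
wrist red [423.9 104.7] -53.2 [66.9 34.1] heel [403.8 131.4]
wrist red [535.5 114.3] 2.8 [159.2  56.5] heel [456.  110.4]
turn [-0.002 -0.016 -0.005] shift [-0.012  0.002  0.904] | at [0.4797 0.1123 0.1039] t 27.4 F [0.5 0.9 0.3]
```

Call:
{"fn": "servo_tool", "kwargs": {
  "series": [
    {"tx": -0.01, "ty": 0, "tz": 0.25, "ax": 0, "ay": 0, "az": 0},
    {"tx": 0, "ty": 0, "tz": 0.25, "ax": 0, "ay": 0, "az": 0},
    {"tx": 0, "ty": 0, "tz": 0.2, "ax": 0, "ay": 0, "az": 0},
    {"tx": 0, "ty": 0, "tz": 0.1, "ax": 0, "ay": 0, "az": 0},
    {"tx": 0, "ty": 0, "tz": 0.1, "ax": 0, "ay": 0, "az": 0},
    {"tx": 0, "ty": 0, "tz": 0, "ax": 0, "ay": 0, "az": 0},
    {"tx": 0, "ty": 0, "tz": 0, "ax": 0, "ay": 0, "az": 0},
    {"tx": 0, "ty": 0, "tz": 0, "ax": 0, "ay": 0, "az": 0}
  ]
}}

```text
time: 28.15
tcp_pos: [0.4783, 0.1122, 0.0136]
tcp_rot: [-0.0, 1.0, 0.024, 0.001]
ft_force: [-0.1, -0.7, -0.5]
finger_gap: 0.0802
finger_force: 0.0
```

Call:
{"fn": "servo_tool", "kwargs": {
  "series": [
    {"tx": 0, "ty": 0, "tz": 0, "ax": 0, "ay": 0, "az": 0},
    {"tx": 0, "ty": 0, "tz": 0, "ax": 0, "ay": 0, "az": 0},
    {"tx": 0, "ty": 0, "tz": 0, "ax": 0, "ay": 0, "az": 0},
    {"tx": 0, "ty": 0, "tz": 0, "ax": 0, "ay": 0, "az": 0},
    {"tx": 0, "ty": 0, "tz": 0, "ax": 0, "ay": 0, "az": 0},
    {"tx": 0, "ty": 0, "tz": 0, "ax": 0, "ay": 0, "az": 0},
    {"tx": 0, "ty": 0, "tz": 0, "ax": 0, "ay": 0, "az": 0},
    {"tx": 0, "ty": 0, "tz": 0, "ax": 0, "ay": 0, "az": 0}
  ],
  "fingers": 48,
  "squeeze": 40
}}

```text
time: 28.95
tcp_pos: [0.4775, 0.112, 0.0127]
tcp_rot: [-0.0, 1.0, 0.024, 0.0]
ft_force: [-0.9, -0.2, 1.6]
finger_gap: 0.0544
finger_force: 40.0
```

Call:
{"fn": "servo_tool", "kwargs": {
  "series": [
    {"tx": 0, "ty": 0, "tz": -0.1, "ax": 0, "ay": 0, "az": 0},
    {"tx": 0, "ty": 0, "tz": -0.2, "ax": 0, "ay": 0, "az": 0},
    {"tx": 0, "ty": 0, "tz": -0.3, "ax": 0, "ay": 0, "az": 0},
    {"tx": 0, "ty": 0, "tz": -0.35, "ax": 0, "ay": 0, "az": 0},
    {"tx": 0, "ty": 0, "tz": 0, "ax": 0, "ay": 0, "az": 0}
  ]
}}

```text
time: 29.45
tcp_pos: [0.4814, 0.1128, 0.1131]
tcp_rot: [-0.001, 1.0, 0.024, 0.005]
ft_force: [1.3, -0.4, -0.5]
finger_gap: 0.0544
finger_force: 40.0
```

```bash
python3 -c "
from h import *
got(case(-.067,0,.14),target(-5)); st=get_state();print(st['finger_gap'],st['finger_force'])
plate('red',('wrist','side'),z=st['tcp_pos'][2]+.05)"
```

```text
turn [-0.014 -0.069  0.97 ] shift [0.443 3.178 0.091] | at [0.4814 0.1128 0.1131] t 29.4 F [ 1.3 -0.4 -0.5]
0.05436781097676521 39.99719202518463
wrist red [448.4 134.5] -88.2 [18.6  6. ] heel [448.1 143.8]
wrist red [530.  114.8] 2.7 [118.   56.6] heel [471.  112.1]
side red [426.7 424.4] -78.7 [57.9 54.5] heel [421.  452.9]
side red [378.1 230. ] -53.0 [112.6  35.7] heel [344.2 274.9]
side red [577.6 122.6] 3.1 [114.6  56.1] heel [520.4 119.5]
```

Call:
{"fn": "servo_tool", "kwargs": {
  "series": [
    {"tx": 0, "ty": 0, "tz": 0, "ax": 0, "ay": 0, "az": 0.49},
    {"tx": 0, "ty": 0, "tz": 0, "ax": 0, "ay": 0, "az": 0.48},
    {"tx": 0.04, "ty": 0.3, "tz": 0, "ax": 0, "ay": 0, "az": 0},
    {"tx": 0.05, "ty": 0.35, "tz": 0, "ax": 0, "ay": 0, "az": 0},
    {"tx": 0.05, "ty": 0.35, "tz": 0, "ax": 0, "ay": 0, "az": 0},
    {"tx": 0.05, "ty": 0.35, "tz": 0, "ax": 0, "ay": 0, "az": 0},
    {"tx": 0.05, "ty": 0.35, "tz": 0, "ax": 0, "ay": 0, "az": 0},
    {"tx": 0.05, "ty": 0.35, "tz": 0, "ax": 0, "ay": 0, "az": 0},
    {"tx": 0.05, "ty": 0.35, "tz": 0, "ax": 0, "ay": 0, "az": 0},
    {"tx": 0.05, "ty": 0.35, "tz": 0, "ax": 0, "ay": 0, "az": 0}
  ]
}}

```text
time: 30.55
tcp_pos: [0.4902, -0.1661, 0.1053]
tcp_rot: [-0.001, 0.999, -0.044, -0.002]
ft_force: [-0.2, -0.2, -0.5]
finger_gap: 0.0547
finger_force: 40.0
```

Call:
{"fn": "servo_tool", "kwargs": {
  "series": [
    {"tx": 0.05, "ty": 0.25, "tz": 0, "ax": 0, "ay": 0, "az": 0},
    {"tx": 0, "ty": 0.18, "tz": 0, "ax": 0, "ay": 0, "az": 0},
    {"tx": 0, "ty": 0, "tz": 0, "ax": -0.63, "ay": 0, "az": 0},
    {"tx": 0, "ty": 0, "tz": 0, "ax": -0.62, "ay": 0, "az": 0},
    {"tx": 0, "ty": 0, "tz": 0, "ax": 0, "ay": 0, "az": 0},
    {"tx": 0, "ty": 0, "tz": 0, "ax": 0, "ay": 0, "az": 0}
  ]
}}

```text
time: 31.15
tcp_pos: [0.4921, -0.2075, 0.1058]
tcp_rot: [0.086, 0.995, -0.042, -0.005]
ft_force: [-0.2, 0.0, -0.5]
finger_gap: 0.0543
finger_force: 40.0
```

```bash
python3 -c "
from h import *
got(case(-.067,0,.020),target(-5,-10)); st=get_state();print(st['finger_gap'],st['finger_force'])"
```

```text
turn [-0.016  0.021  0.017] shift [ 0.056 -0.152  1.204] | at [ 0.4921 -0.2075  0.1058] t 31.1 F [-0.2  0.  -0.5]
0.054263628209850936 39.996415972709656
```

Call:
{"fn": "servo_tool", "kwargs": {
  "series": [
    {"tx": 0.03, "ty": -0.05, "tz": 0.25, "ax": 0, "ay": 0, "az": 0},
    {"tx": 0.02, "ty": -0.05, "tz": 0.25, "ax": 0, "ay": 0, "az": 0},
    {"tx": 0, "ty": -0.05, "tz": 0.25, "ax": 0, "ay": 0, "az": 0},
    {"tx": 0, "ty": 0, "tz": 0.15, "ax": 0, "ay": 0, "az": 0},
    {"tx": 0, "ty": 0, "tz": 0.12, "ax": 0, "ay": 0, "az": 0},
    {"tx": 0, "ty": 0, "tz": 0, "ax": 0, "ay": 0, "az": 0},
    {"tx": 0, "ty": 0, "tz": 0, "ax": 0, "ay": 0, "az": 0}
  ]
}}

```text
time: 31.85
tcp_pos: [0.4985, -0.2125, 0.0049]
tcp_rot: [0.087, 0.995, -0.044, -0.004]
ft_force: [0.2, 0.2, -1.4]
finger_gap: 0.0544
finger_force: 40.0
```

```bash
python3 -c "
from h import *
got(case(-.067,0,.020),target(-5,-10)); st=get_state();print(st['finger_gap'],st['finger_force'])"
```

```text
turn [ 0.    -0.003 -0.004] shift [-0.011 -0.021  0.203] | at [ 0.4985 -0.2125  0.0049] t 31.9 F [ 0.2  0.2 -1.4]
0.05436968059775233 39.9965626001358
```

Call:
{"fn": "servo_tool", "kwargs": {
  "series": [
    {"tx": 0, "ty": -0.02, "tz": 0.1, "ax": 0, "ay": 0, "az": 0},
    {"tx": 0, "ty": 0, "tz": 0.08, "ax": 0, "ay": 0, "az": 0},
    {"tx": 0, "ty": 0, "tz": 0.02, "ax": 0, "ay": 0, "az": 0},
    {"tx": 0, "ty": 0, "tz": 0, "ax": 0, "ay": 0, "az": 0},
    {"tx": 0, "ty": 0, "tz": 0, "ax": 0, "ay": 0, "az": 0}
  ]
}}

```text
time: 32.35
tcp_pos: [0.498, -0.2135, -0.0155]
tcp_rot: [0.087, 0.995, -0.043, -0.004]
ft_force: [-0.3, -0.5, -0.9]
finger_gap: 0.0546
finger_force: 40.0
```

Call:
{"fn": "servo_tool", "kwargs": {
  "series": [
    {"tx": 0, "ty": 0, "tz": 0, "ax": 0, "ay": 0, "az": 0},
    {"tx": 0, "ty": 0, "tz": 0, "ax": 0, "ay": 0, "az": 0},
    {"tx": 0, "ty": 0, "tz": 0, "ax": 0, "ay": 0, "az": 0},
    {"tx": 0, "ty": 0, "tz": 0, "ax": 0, "ay": 0, "az": 0},
    {"tx": 0, "ty": 0, "tz": 0, "ax": 0, "ay": 0, "az": 0},
    {"tx": 0, "ty": 0, "tz": -0.15, "ax": 0, "ay": 0, "az": 0},
    {"tx": 0, "ty": 0, "tz": -0.3, "ax": 0, "ay": 0, "az": 0},
    {"tx": 0, "ty": 0, "tz": -0.4, "ax": 0, "ay": 0, "az": 0},
    {"tx": 0, "ty": 0, "tz": -0.4, "ax": 0, "ay": 0, "az": 0},
    {"tx": 0, "ty": 0, "tz": 0, "ax": 0, "ay": 0, "az": 0}
  ],
  "fingers": 63,
  "squeeze": 20
}}

```text
time: 33.35
tcp_pos: [0.5051, -0.1927, 0.1154]
tcp_rot: [0.089, 0.995, -0.043, 0.003]
ft_force: [1.1, -0.2, 0.6]
finger_gap: 0.0629
finger_force: 0.0
```

Call:
{"fn": "servo_tool", "kwargs": {
  "series": [
    {"tx": 0, "ty": 0, "tz": -0.3, "ax": 0.63, "ay": 0, "az": 0},
    {"tx": 0, "ty": 0, "tz": -0.3, "ax": 0.62, "ay": 0, "az": 0},
    {"tx": 0, "ty": -0.4, "tz": 0, "ax": 0, "ay": 0, "az": 0},
    {"tx": 0, "ty": -0.45, "tz": 0, "ax": 0, "ay": 0, "az": 0},
    {"tx": 0, "ty": -0.45, "tz": 0, "ax": 0, "ay": 0, "az": 0},
    {"tx": 0.2, "ty": -0.45, "tz": 0, "ax": 0, "ay": 0, "az": 0},
    {"tx": 0.3, "ty": -0.4, "tz": 0, "ax": 0, "ay": 0, "az": 0},
    {"tx": 0.3, "ty": -0.4, "tz": 0, "ax": 0, "ay": 0, "az": 0},
    {"tx": 0.3, "ty": -0.4, "tz": 0, "ax": 0, "ay": 0, "az": 0},
    {"tx": 0.2, "ty": -0.4, "tz": 0, "ax": 0, "ay": 0, "az": 0}
  ],
  "fingers": 0
}}

```text
time: 34.35
tcp_pos: [0.6607, 0.14, 0.167]
tcp_rot: [0.0, 0.999, -0.044, 0.0]
ft_force: [-0.2, 0.6, -0.5]
finger_gap: 0.0006
finger_force: 0.0
```

```bash
python3 -c "
from h import *
plate('blue',('side',),z=.009)
plate('red',('side','scene'),z=.012);plate('yellow')
s=snap('scene');d=snap('side')
cv2.imwrite('pics/v6.png',np.hstack([cv2.resize(s['image'][220:400,140:380],(400,300)),cv2.resize(d['image'][70:250,220:460],(400,300))]))
go([.637,.222,.034],target(-4.5))"
```

```text
side red [432.6 364.8] -78.8 [69.5 65.6] heel [425.9 398.9]
side red [374.4 131.5] -53.0 [135.1  42.8] heel [333.7 185.4]
side red [ 565.3 -211.6] -4.8 [180.5  51.4] heel [ 475.4 -204. ]
scene red [ 565.3 -211.5] -5.2 [177.5  56.2] heel [ 476.9 -203.5]
scene red [383.5 117.6] -53.0 [134.5  41.6] heel [343.  171.3]
side yellow [636.8 223.8] -9.6 [179.7  58. ] heel [548.2 238.7]
scene yellow [636.5 221.5] -9.6 [182.2  57.5] heel [546.7 236.7]
wrist yellow [546.8 179.7] -9.2 [60.9  7.1] heel [516.7 184.6]
wrist yellow [667.8 215.9] -9.6 [119.4  56.9] heel [609.  225.8]
turn [ 0.002  0.003 -0.072] shift [-0.281 -0.832  1.331] | at [0.6584 0.1369 0.1671] t 34.8 F [-0.8  0.5  0.3]
```

View pics/v6.png

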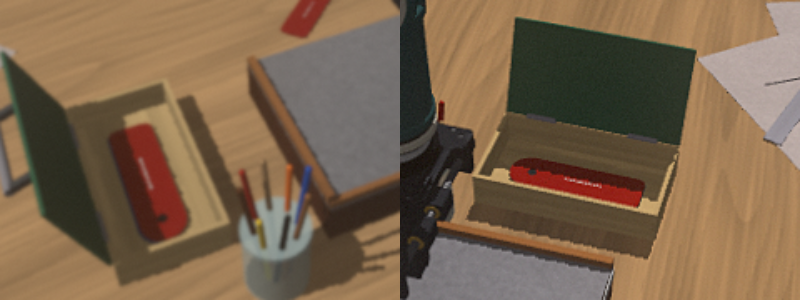

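Red lies flat on top of blue, central in the case: scene crop (150,185), side crop (580,182). Now yellow.

Call:
{"fn": "servo_tool", "kwargs": {
  "series": [
    {"tx": -0.09, "ty": -0.27, "tz": 0.2, "ax": 0, "ay": 0, "az": 0},
    {"tx": -0.09, "ty": -0.28, "tz": 0.3, "ax": 0, "ay": 0, "az": 0},
    {"tx": -0.1, "ty": -0.28, "tz": 0.3, "ax": 0, "ay": 0, "az": 0},
    {"tx": 0, "ty": 0, "tz": 0.3, "ax": 0, "ay": 0, "az": 0},
    {"tx": 0, "ty": 0, "tz": 0.2, "ax": 0, "ay": 0, "az": 0},
    {"tx": 0, "ty": 0, "tz": 0, "ax": 0, "ay": 0, "az": 0},
    {"tx": 0, "ty": 0, "tz": 0, "ax": 0, "ay": 0, "az": 0},
    {"tx": 0, "ty": 0, "tz": 0, "ax": 0, "ay": 0, "az": 0}
  ]
}}

```text
time: 35.55
tcp_pos: [0.6401, 0.223, 0.0392]
tcp_rot: [-0.001, 0.999, -0.044, 0.002]
ft_force: [0.7, -0.0, -0.5]
finger_gap: 0.0006
finger_force: 0.0
```

Call:
{"fn": "servo_tool", "kwargs": {
  "series": [
    {"tx": 0, "ty": 0, "tz": 0.06, "ax": 0, "ay": 0, "az": 0},
    {"tx": 0, "ty": 0, "tz": 0.03, "ax": 0, "ay": 0, "az": 0},
    {"tx": 0, "ty": 0, "tz": 0, "ax": 0, "ay": 0, "az": 0},
    {"tx": 0, "ty": 0, "tz": 0, "ax": 0, "ay": 0, "az": 0}
  ]
}}

```text
time: 35.95
tcp_pos: [0.6385, 0.2234, 0.028]
tcp_rot: [0.0, 0.999, -0.044, -0.0]
ft_force: [-0.3, 0.6, 0.8]
finger_gap: 0.0003
finger_force: 0.0
```

Call:
{"fn": "servo_tool", "kwargs": {
  "series": [
    {"tx": 0, "ty": 0, "tz": 0.04, "ax": 0, "ay": 0, "az": 0},
    {"tx": 0, "ty": 0, "tz": 0.02, "ax": 0, "ay": 0, "az": 0},
    {"tx": 0, "ty": 0, "tz": 0, "ax": 0, "ay": 0, "az": 0},
    {"tx": 0, "ty": 0, "tz": 0, "ax": 0, "ay": 0, "az": 0}
  ]
}}

```text
time: 36.35
tcp_pos: [0.6409, 0.2242, 0.0261]
tcp_rot: [-0.001, 0.999, -0.044, 0.002]
ft_force: [-3.4, -1.4, 14.6]
finger_gap: 0.0005
finger_force: 7.5
```

Call:
{"fn": "servo_tool", "kwargs": {
  "series": [
    {"tx": -0.05, "ty": 0, "tz": 0, "ax": 0, "ay": 0, "az": 0},
    {"tx": -0.1, "ty": 0, "tz": 0, "ax": 0, "ay": 0, "az": 0},
    {"tx": -0.1, "ty": 0, "tz": 0, "ax": 0, "ay": 0, "az": 0},
    {"tx": -0.1, "ty": 0, "tz": 0, "ax": 0, "ay": 0, "az": 0},
    {"tx": -0.1, "ty": 0, "tz": 0, "ax": 0, "ay": 0, "az": 0}
  ]
}}

```text
time: 36.85
tcp_pos: [0.5983, 0.2286, 0.0261]
tcp_rot: [-0.002, 0.999, -0.044, 0.005]
ft_force: [2.7, 0.4, 10.3]
finger_gap: 0.0005
finger_force: 5.3
```

Call:
{"fn": "servo_tool", "kwargs": {
  "series": [
    {"tx": -0.1, "ty": 0, "tz": 0, "ax": 0, "ay": 0, "az": 0},
    {"tx": -0.1, "ty": 0, "tz": 0, "ax": 0, "ay": 0, "az": 0},
    {"tx": -0.1, "ty": 0, "tz": 0, "ax": 0, "ay": 0, "az": 0},
    {"tx": -0.08, "ty": 0, "tz": 0, "ax": 0, "ay": 0, "az": 0},
    {"tx": 0, "ty": 0, "tz": 0, "ax": 0, "ay": 0, "az": 0}
  ]
}}

```text
time: 37.35
tcp_pos: [0.5593, 0.2323, 0.0261]
tcp_rot: [-0.002, 0.999, -0.043, 0.004]
ft_force: [-0.7, 0.7, 12.8]
finger_gap: 0.0007
finger_force: 6.6
```

Call:
{"fn": "servo_tool", "kwargs": {
  "series": [
    {"tx": 0, "ty": 0, "tz": -0.2, "ax": 0, "ay": 0, "az": 0},
    {"tx": 0, "ty": 0, "tz": -0.4, "ax": 0, "ay": 0, "az": 0},
    {"tx": 0, "ty": 0, "tz": -0.4, "ax": 0, "ay": 0, "az": 0},
    {"tx": -0.3, "ty": 0, "tz": -0.3, "ax": 0, "ay": 0, "az": 0},
    {"tx": -0.3, "ty": 0, "tz": 0, "ax": 0, "ay": 0, "az": 0},
    {"tx": 0, "ty": 0, "tz": 0, "ax": 0, "ay": 0, "az": 0},
    {"tx": 0, "ty": 0, "tz": 0, "ax": 0, "ay": 0, "az": 0}
  ],
  "fingers": 80
}}

```text
time: 38.05
tcp_pos: [0.4959, 0.236, 0.1521]
tcp_rot: [-0.0, 0.999, -0.043, 0.0]
ft_force: [0.6, 0.3, -0.5]
finger_gap: 0.0543
finger_force: 0.0
```

```bash
python3 -c "
from h import *
plate('yellow'); go([.488,.24,.0135],target(-9.5))"
```

```text
side yellow [556.3 231.9] -9.3 [179.6  57.8] heel [467.7 246.3]
scene yellow [556.8 230.3] -9.4 [179.9  57. ] heel [468.  245.1]
wrist yellow [557.4 229.5] -9.0 [179.4  56.6] heel [468.8 243.6]
turn [0.003 0.003 0.561] shift [-0.092 -0.028  1.379] | at [0.4966 0.2357 0.1514] t 38.2 F [-0.6 -0.5  0.9]
```

```bash
python3 -c "
from h import *
go([.4897,.241,.0135],target(-9.2))"
```

```text
turn [0.003 0.003 0.523] shift [-0.076 -0.041  1.379] | at [0.4966 0.2357 0.1514] t 38.2 F [-0.6 -0.5  0.9]
```

Call:
{"fn": "servo_tool", "kwargs": {
  "series": [
    {"tx": 0, "ty": 0, "tz": 0, "ax": 0, "ay": 0, "az": 0.53},
    {"tx": -0.08, "ty": -0.04, "tz": 0.2, "ax": 0, "ay": 0, "az": 0},
    {"tx": 0, "ty": 0, "tz": 0.3, "ax": 0, "ay": 0, "az": 0},
    {"tx": 0, "ty": 0, "tz": 0, "ax": 0, "ay": 0, "az": 0},
    {"tx": 0, "ty": 0, "tz": 0, "ax": 0, "ay": 0, "az": 0},
    {"tx": 0, "ty": 0, "tz": 0, "ax": 0, "ay": 0, "az": 0}
  ],
  "fingers": 80
}}

```text
time: 38.8
tcp_pos: [0.4901, 0.2413, 0.103]
tcp_rot: [-0.0, 0.997, -0.081, 0.001]
ft_force: [-0.5, -0.1, 0.7]
finger_gap: 0.08
finger_force: 0.0
```

```bash
python3 -c "
from h import *
go([.4897,.241,.0135],target(-9.2));plate('yellow',('wrist',))"
```

```text
turn [-0.005 -0.009 -0.007] shift [-0.004  0.004  0.895] | at [0.4901 0.2413 0.103 ] t 38.8 F [-0.5 -0.1  0.7]
wrist yellow [546.3 231.3] -9.1 [156.9  56.6] heel [468.8 243.6]
```

Call:
{"fn": "servo_tool", "kwargs": {
  "series": [
    {"tx": 0, "ty": 0, "tz": 0.25, "ax": 0, "ay": 0, "az": 0},
    {"tx": 0, "ty": 0, "tz": 0.25, "ax": 0, "ay": 0, "az": 0},
    {"tx": 0, "ty": 0, "tz": 0.2, "ax": 0, "ay": 0, "az": 0},
    {"tx": 0, "ty": 0, "tz": 0.1, "ax": 0, "ay": 0, "az": 0},
    {"tx": 0, "ty": 0, "tz": 0.09, "ax": 0, "ay": 0, "az": 0},
    {"tx": 0, "ty": 0, "tz": 0, "ax": 0, "ay": 0, "az": 0},
    {"tx": 0, "ty": 0, "tz": 0, "ax": 0, "ay": 0, "az": 0},
    {"tx": 0, "ty": 0, "tz": 0, "ax": 0, "ay": 0, "az": 0}
  ]
}}

```text
time: 39.65
tcp_pos: [0.4899, 0.2416, 0.0141]
tcp_rot: [-0.001, 0.997, -0.081, 0.001]
ft_force: [0.1, 0.5, -0.7]
finger_gap: 0.0801
finger_force: 0.0
```

Call:
{"fn": "servo_tool", "kwargs": {
  "series": [
    {"tx": 0, "ty": 0, "tz": 0, "ax": 0, "ay": 0, "az": 0},
    {"tx": 0, "ty": 0, "tz": 0, "ax": 0, "ay": 0, "az": 0},
    {"tx": 0, "ty": 0, "tz": 0, "ax": 0, "ay": 0, "az": 0},
    {"tx": 0, "ty": 0, "tz": 0, "ax": 0, "ay": 0, "az": 0},
    {"tx": 0, "ty": 0, "tz": 0, "ax": 0, "ay": 0, "az": 0},
    {"tx": 0, "ty": 0, "tz": 0, "ax": 0, "ay": 0, "az": 0},
    {"tx": 0, "ty": 0, "tz": 0, "ax": 0, "ay": 0, "az": 0},
    {"tx": 0, "ty": 0, "tz": 0, "ax": 0, "ay": 0, "az": 0}
  ],
  "fingers": 48,
  "squeeze": 40
}}

```text
time: 40.45
tcp_pos: [0.489, 0.2412, 0.0131]
tcp_rot: [-0.0, 0.997, -0.081, 0.0]
ft_force: [-0.1, -0.9, 2.4]
finger_gap: 0.0545
finger_force: 40.0
```

Call:
{"fn": "servo_tool", "kwargs": {
  "series": [
    {"tx": 0, "ty": 0, "tz": -0.1, "ax": 0, "ay": 0, "az": 0},
    {"tx": 0, "ty": 0, "tz": -0.2, "ax": 0, "ay": 0, "az": 0},
    {"tx": 0, "ty": 0, "tz": -0.3, "ax": 0, "ay": 0, "az": 0},
    {"tx": 0, "ty": 0, "tz": -0.35, "ax": 0, "ay": 0, "az": 0},
    {"tx": 0, "ty": 0, "tz": 0, "ax": 0, "ay": 0, "az": 0}
  ]
}}

```text
time: 40.95
tcp_pos: [0.4928, 0.2429, 0.1139]
tcp_rot: [-0.002, 0.997, -0.081, 0.004]
ft_force: [1.8, 0.5, -1.1]
finger_gap: 0.0544
finger_force: 40.0
```

```bash
python3 -c "
from h import *
got(case(-.068,0,.14),target(-5)); st=get_state();print(st['finger_gap'],st['finger_force'])
plate('yellow',('wrist','side'),z=st['tcp_pos'][2]+.05)"
```

```text
turn [-0.037 -0.061 -0.53 ] shift [0.432 4.484 0.099] | at [0.4928 0.2429 0.1139] t 41.0 F [ 1.8  0.5 -1.1]
0.054352844253176595 39.99919831752777
wrist yellow [430.  152.8] 84.8 [9.9 5.4] heel [429.6 147.9]
wrist yellow [540.5 234.7] -9.2 [118.4  56.4] heel [482.1 244.2]
side yellow [592.1 230.5] -8.6 [108.5  56.2] heel [538.5 238.6]
```

Call:
{"fn": "servo_tool", "kwargs": {
  "series": [
    {"tx": 0, "ty": 0, "tz": 0, "ax": 0, "ay": 0, "az": -0.53},
    {"tx": 0.03, "ty": 0.3, "tz": 0, "ax": 0, "ay": 0, "az": 0},
    {"tx": 0.04, "ty": 0.4, "tz": 0, "ax": 0, "ay": 0, "az": 0},
    {"tx": 0.04, "ty": 0.4, "tz": 0, "ax": 0, "ay": 0, "az": 0},
    {"tx": 0.04, "ty": 0.4, "tz": 0, "ax": 0, "ay": 0, "az": 0},
    {"tx": 0.04, "ty": 0.4, "tz": 0, "ax": 0, "ay": 0, "az": 0},
    {"tx": 0.04, "ty": 0.4, "tz": 0, "ax": 0, "ay": 0, "az": 0},
    {"tx": 0.04, "ty": 0.4, "tz": 0, "ax": 0, "ay": 0, "az": 0},
    {"tx": 0.04, "ty": 0.4, "tz": 0, "ax": 0, "ay": 0, "az": 0},
    {"tx": 0.04, "ty": 0.4, "tz": 0, "ax": 0, "ay": 0, "az": 0}
  ]
}}

```text
time: 42.05
tcp_pos: [0.4912, -0.1118, 0.1058]
tcp_rot: [-0.0, 0.999, -0.044, -0.002]
ft_force: [0.4, -0.7, -0.8]
finger_gap: 0.0544
finger_force: 40.0
```

Call:
{"fn": "servo_tool", "kwargs": {
  "series": [
    {"tx": 0.04, "ty": 0.4, "tz": 0, "ax": 0, "ay": 0, "az": 0},
    {"tx": 0.04, "ty": 0.3, "tz": 0, "ax": 0, "ay": 0, "az": 0},
    {"tx": 0, "ty": 0.2, "tz": 0, "ax": 0, "ay": 0, "az": 0},
    {"tx": 0, "ty": 0.08, "tz": 0, "ax": 0, "ay": 0, "az": 0},
    {"tx": 0, "ty": 0, "tz": 0, "ax": -0.63, "ay": 0, "az": 0},
    {"tx": 0, "ty": 0, "tz": 0, "ax": -0.62, "ay": 0, "az": 0},
    {"tx": 0, "ty": 0, "tz": 0, "ax": 0, "ay": 0, "az": 0},
    {"tx": 0, "ty": 0, "tz": 0, "ax": 0, "ay": 0, "az": 0}
  ]
}}

```text
time: 42.85
tcp_pos: [0.4919, -0.2073, 0.1068]
tcp_rot: [0.086, 0.995, -0.042, -0.005]
ft_force: [0.5, 0.6, -0.3]
finger_gap: 0.0547
finger_force: 40.0
```

```bash
python3 -c "
from h import *
got(case(-.068,0,.022),target(-5,-10)); st=get_state();print(st['finger_gap'],st['finger_force'])"
```

```text
turn [-0.015  0.013  0.02 ] shift [ 0.049 -0.149  1.195] | at [ 0.4919 -0.2073  0.1068] t 42.9 F [ 0.5  0.6 -0.3]
0.0547099810089946 39.99884605407715
```

Call:
{"fn": "servo_tool", "kwargs": {
  "series": [
    {"tx": 0.03, "ty": -0.05, "tz": 0.25, "ax": 0, "ay": 0, "az": 0},
    {"tx": 0.01, "ty": -0.05, "tz": 0.25, "ax": 0, "ay": 0, "az": 0},
    {"tx": 0, "ty": -0.05, "tz": 0.25, "ax": 0, "ay": 0, "az": 0},
    {"tx": 0, "ty": 0, "tz": 0.15, "ax": 0, "ay": 0, "az": 0},
    {"tx": 0, "ty": 0, "tz": 0.12, "ax": 0, "ay": 0, "az": 0},
    {"tx": 0, "ty": 0, "tz": 0.1, "ax": 0, "ay": 0, "az": 0},
    {"tx": 0, "ty": 0, "tz": 0, "ax": 0, "ay": 0, "az": 0},
    {"tx": 0, "ty": 0, "tz": 0, "ax": 0, "ay": 0, "az": 0}
  ]
}}

```text
time: 43.65
tcp_pos: [0.4967, -0.2143, -0.0044]
tcp_rot: [0.087, 0.995, -0.044, -0.003]
ft_force: [-0.3, -0.2, -0.8]
finger_gap: 0.0542
finger_force: 40.0
```

```bash
python3 -c "
from h import *
got(case(-.068,0,.022),target(-5,-10)); st=get_state();print(st['finger_gap'],st['finger_force'])"
```

```text
turn [ 0.001 -0.005 -0.003] shift [-0.006 -0.02   0.088] | at [ 0.4967 -0.2143 -0.0044] t 43.6 F [-0.3 -0.2 -0.8]
0.05421620521535242 39.99889433383942
```

Call:
{"fn": "servo_tool", "kwargs": {
  "series": [
    {"tx": 0, "ty": -0.02, "tz": 0.06, "ax": 0, "ay": 0, "az": 0},
    {"tx": 0, "ty": 0, "tz": 0.02, "ax": 0, "ay": 0, "az": 0},
    {"tx": 0, "ty": 0, "tz": 0, "ax": 0, "ay": 0, "az": 0},
    {"tx": 0, "ty": 0, "tz": 0, "ax": 0, "ay": 0, "az": 0}
  ]
}}

```text
time: 44.05
tcp_pos: [0.4964, -0.2133, -0.013]
tcp_rot: [0.087, 0.995, -0.043, -0.004]
ft_force: [-0.2, 0.7, -0.8]
finger_gap: 0.0545
finger_force: 40.0
```

Call:
{"fn": "servo_tool", "kwargs": {
  "series": [
    {"tx": 0, "ty": 0, "tz": 0, "ax": 0, "ay": 0, "az": 0},
    {"tx": 0, "ty": 0, "tz": 0, "ax": 0, "ay": 0, "az": 0},
    {"tx": 0, "ty": 0, "tz": 0, "ax": 0, "ay": 0, "az": 0},
    {"tx": 0, "ty": 0, "tz": 0, "ax": 0, "ay": 0, "az": 0},
    {"tx": 0, "ty": 0, "tz": 0, "ax": 0, "ay": 0, "az": 0},
    {"tx": 0, "ty": 0, "tz": -0.15, "ax": 0, "ay": 0, "az": 0},
    {"tx": 0, "ty": 0, "tz": -0.3, "ax": 0, "ay": 0, "az": 0},
    {"tx": 0, "ty": 0, "tz": -0.4, "ax": 0, "ay": 0, "az": 0},
    {"tx": 0, "ty": 0, "tz": -0.4, "ax": 0, "ay": 0, "az": 0},
    {"tx": 0, "ty": 0, "tz": 0, "ax": 0, "ay": 0, "az": 0}
  ],
  "fingers": 63,
  "squeeze": 20
}}

```text
time: 45.05
tcp_pos: [0.5035, -0.1926, 0.1179]
tcp_rot: [0.089, 0.995, -0.044, 0.003]
ft_force: [0.5, -0.7, 0.8]
finger_gap: 0.0628
finger_force: 0.0
```

Call:
{"fn": "servo_tool", "kwargs": {
  "series": [
    {"tx": 0, "ty": 0, "tz": -0.3, "ax": 0.63, "ay": 0, "az": 0},
    {"tx": 0, "ty": 0, "tz": -0.3, "ax": 0.62, "ay": 0, "az": 0},
    {"tx": 0, "ty": -0.4, "tz": -0.2, "ax": 0, "ay": 0, "az": 0},
    {"tx": 0, "ty": -0.4, "tz": -0.2, "ax": 0, "ay": 0, "az": 0},
    {"tx": 0, "ty": 0, "tz": 0, "ax": 0, "ay": 0, "az": 0},
    {"tx": 0, "ty": 0, "tz": 0, "ax": 0, "ay": 0, "az": 0}
  ],
  "fingers": 0
}}

```text
time: 45.65
tcp_pos: [0.506, -0.1039, 0.2101]
tcp_rot: [0.0, 0.999, -0.043, 0.001]
ft_force: [-0.4, 0.3, -1.2]
finger_gap: 0.0175
finger_force: 0.0
```

```bash
python3 -c "
from h import *
plate('yellow',('side','scene'),z=.015);plate('red',('side','scene'),z=.012)
s=snap('scene');d=snap('side')
cv2.imwrite('pics/v7.png',np.hstack([cv2.resize(s['image'][220:400,140:380],(400,300)),cv2.resize(d['image'][70:250,220:460],(400,300))]))
got(case(0,-.188,.215),target(-5))"
```

```text
side yellow [ 564.9 -210. ] -5.0 [179.3  57.4] heel [ 475.6 -202.1]
scene yellow [ 563.  -210.5] -5.1 [183.4  58.8] heel [ 471.6 -202.4]
side red [432.7 364.8] -78.8 [69.5 65.5] heel [425.9 398.9]
side red [374.4 131.6] -53.0 [134.9  43. ] heel [333.8 185.5]
scene red [383.4 117.5] -52.6 [134.5  41.9] heel [342.6 170.9]
scene red [359.3 462.9] -37.1 [77.1 57.8] heel [328.6 486.2]
turn [-0.001  0.014 -0.006] shift [0.686 2.912 0.293] | at [ 0.5051 -0.1048  0.2083] t 46.0 F [ 0.3 -0.2 -0.5]
```

View pics/v7.png

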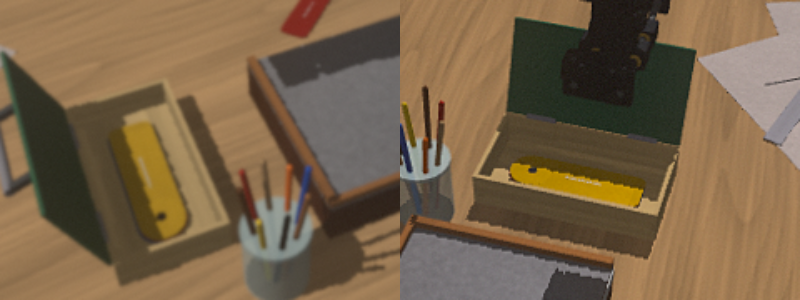

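Yellow lies flat on the stack in the case: scene crop (150,185), side crop (578,185). The block is empty and the lid is still open. Next I go behind the lid to push the bar.

Call:
{"fn": "servo_tool", "kwargs": {
  "series": [
    {"tx": 0.08, "ty": 0.35, "tz": 0, "ax": 0, "ay": 0, "az": 0},
    {"tx": 0.1, "ty": 0.4, "tz": 0, "ax": 0, "ay": 0, "az": 0},
    {"tx": 0.1, "ty": 0.4, "tz": 0, "ax": 0, "ay": 0, "az": 0},
    {"tx": 0.1, "ty": 0.4, "tz": 0, "ax": 0, "ay": 0, "az": 0},
    {"tx": 0.1, "ty": 0.4, "tz": 0, "ax": 0, "ay": 0, "az": 0},
    {"tx": 0.1, "ty": 0.4, "tz": 0, "ax": 0, "ay": 0, "az": 0},
    {"tx": 0.1, "ty": 0.4, "tz": 0, "ax": 0, "ay": 0, "az": 0},
    {"tx": 0, "ty": 0.26, "tz": 0, "ax": 0, "ay": 0, "az": 0},
    {"tx": 0, "ty": 0, "tz": 0, "ax": 0, "ay": 0, "az": 0},
    {"tx": 0, "ty": 0, "tz": 0, "ax": 0, "ay": 0, "az": 0}
  ]
}}

```text
time: 46.95
tcp_pos: [0.5466, -0.4104, 0.2082]
tcp_rot: [-0.001, 0.999, -0.045, -0.001]
ft_force: [0.9, 0.3, 0.3]
finger_gap: 0.0004
finger_force: 0.0
```

```bash
python3 -c "
from h import *
got(case(0,-.188,.122),target(-5)); s=snap('scene'); print(proj(s,case(0,-.145,.133)))
g=s['image'][220:330,125:180]; cv2.imwrite('pics/v8.png',np.hstack([cv2.resize(s['image'][190:350,60:260],(500,400),interpolation=2),cv2.resize(snap('wrist')['image'],(300,400))]))"
```

```text
turn [-0.011  0.011 -0.014] shift [ 0.007 -0.097  1.222] | at [ 0.5466 -0.4104  0.2082] t 47.0 F [0.9 0.3 0.3]
[140.47172509 312.74337666]
```

Call:
{"fn": "servo_tool", "kwargs": {
  "series": [
    {"tx": 0, "ty": 0, "tz": 0.3, "ax": 0, "ay": 0, "az": 0},
    {"tx": 0, "ty": 0, "tz": 0.3, "ax": 0, "ay": 0, "az": 0},
    {"tx": 0, "ty": 0, "tz": 0.3, "ax": 0, "ay": 0, "az": 0},
    {"tx": 0, "ty": 0, "tz": 0.2, "ax": 0, "ay": 0, "az": 0},
    {"tx": 0, "ty": 0, "tz": 0.12, "ax": 0, "ay": 0, "az": 0},
    {"tx": 0, "ty": 0, "tz": 0, "ax": 0, "ay": 0, "az": 0},
    {"tx": 0, "ty": 0, "tz": 0, "ax": 0, "ay": 0, "az": 0}
  ]
}}

```text
time: 47.75
tcp_pos: [0.548, -0.4098, 0.0884]
tcp_rot: [0.0, 0.999, -0.043, 0.0]
ft_force: [0.9, -0.2, 1.4]
finger_gap: 0.0002
finger_force: 0.0
```

Call:
{"fn": "servo_tool", "kwargs": {
  "series": [
    {"tx": 0, "ty": -0.1, "tz": 0, "ax": 0, "ay": 0, "az": 0},
    {"tx": 0, "ty": -0.1, "tz": 0, "ax": 0, "ay": 0, "az": 0},
    {"tx": 0, "ty": -0.1, "tz": 0, "ax": 0, "ay": 0, "az": 0},
    {"tx": 0, "ty": -0.1, "tz": -0.02, "ax": 0, "ay": 0, "az": 0},
    {"tx": 0, "ty": -0.1, "tz": -0.04, "ax": 0, "ay": 0, "az": 0},
    {"tx": 0, "ty": 0, "tz": 0, "ax": 0, "ay": 0, "az": 0}
  ]
}}

```text
time: 48.35
tcp_pos: [0.553, -0.3597, 0.0954]
tcp_rot: [0.001, 0.999, -0.043, 0.001]
ft_force: [0.5, -1.2, 0.7]
finger_gap: 0.0007
finger_force: 0.5
```

Call:
{"fn": "servo_tool", "kwargs": {
  "series": [
    {"tx": 0, "ty": -0.1, "tz": -0.03, "ax": 0, "ay": 0, "az": 0},
    {"tx": 0, "ty": -0.1, "tz": -0.03, "ax": 0, "ay": 0, "az": 0},
    {"tx": 0, "ty": -0.1, "tz": -0.02, "ax": 0, "ay": 0, "az": 0},
    {"tx": 0, "ty": -0.1, "tz": -0.02, "ax": 0, "ay": 0, "az": 0},
    {"tx": 0, "ty": 0, "tz": 0, "ax": 0, "ay": 0, "az": 0}
  ]
}}

```text
time: 48.85
tcp_pos: [0.555, -0.3182, 0.103]
tcp_rot: [-0.001, 0.999, -0.043, -0.0]
ft_force: [0.2, -0.8, 0.3]
finger_gap: 0.0
finger_force: 0.0
```

Call:
{"fn": "servo_tool", "kwargs": {
  "series": [
    {"tx": 0, "ty": -0.1, "tz": 0, "ax": 0, "ay": 0, "az": 0},
    {"tx": 0, "ty": -0.1, "tz": 0, "ax": 0, "ay": 0, "az": 0},
    {"tx": 0, "ty": -0.05, "tz": 0, "ax": 0, "ay": 0, "az": 0},
    {"tx": 0, "ty": 0, "tz": 0, "ax": 0, "ay": 0, "az": 0},
    {"tx": 0, "ty": 0, "tz": 0, "ax": 0, "ay": 0, "az": 0}
  ]
}}

```text
time: 49.35
tcp_pos: [0.5574, -0.2954, 0.1033]
tcp_rot: [0.0, 0.999, -0.043, -0.0]
ft_force: [0.1, 0.7, 0.3]
finger_gap: 0.0004
finger_force: 0.0
```

Now I rise clear, wait for the lid to fall, and look.

Call:
{"fn": "servo_tool", "kwargs": {
  "series": [
    {"tx": 0, "ty": 0.2, "tz": -0.2, "ax": 0, "ay": 0, "az": 0},
    {"tx": 0, "ty": 0.3, "tz": -0.4, "ax": 0, "ay": 0, "az": 0},
    {"tx": 0, "ty": 0.4, "tz": -0.3, "ax": 0, "ay": 0, "az": 0},
    {"tx": 0, "ty": 0.4, "tz": 0, "ax": 0, "ay": 0, "az": 0},
    {"tx": 0, "ty": 0.4, "tz": 0, "ax": 0, "ay": 0, "az": 0},
    {"tx": -0.4, "ty": 0.3, "tz": 0, "ax": 0, "ay": 0, "az": 0},
    {"tx": -0.4, "ty": 0.2, "tz": 0, "ax": 0, "ay": 0, "az": 0},
    {"tx": 0, "ty": 0, "tz": 0, "ax": 0, "ay": 0, "az": 0},
    {"tx": 0, "ty": 0, "tz": 0, "ax": 0, "ay": 0, "az": 0},
    {"tx": 0, "ty": 0, "tz": 0, "ax": 0, "ay": 0, "az": 0}
  ]
}}

```text
time: 50.35
tcp_pos: [0.4591, -0.5076, 0.1935]
tcp_rot: [-0.0, 0.999, -0.044, 0.0]
ft_force: [0.8, 0.2, -1.1]
finger_gap: 0.0006
finger_force: 0.0
```

Call:
{"fn": "servo_tool", "kwargs": {
  "series": [
    {"tx": 0, "ty": 0, "tz": 0, "ax": 0, "ay": 0, "az": 0},
    {"tx": 0, "ty": 0, "tz": 0, "ax": 0, "ay": 0, "az": 0},
    {"tx": 0, "ty": 0, "tz": 0, "ax": 0, "ay": 0, "az": 0},
    {"tx": 0, "ty": 0, "tz": 0, "ax": 0, "ay": 0, "az": 0},
    {"tx": 0, "ty": 0, "tz": 0, "ax": 0, "ay": 0, "az": 0},
    {"tx": 0, "ty": 0, "tz": 0, "ax": 0, "ay": 0, "az": 0},
    {"tx": 0, "ty": 0, "tz": 0, "ax": 0, "ay": 0, "az": 0},
    {"tx": 0, "ty": 0, "tz": 0, "ax": 0, "ay": 0, "az": 0},
    {"tx": 0, "ty": 0, "tz": 0, "ax": 0, "ay": 0, "az": 0},
    {"tx": 0, "ty": 0, "tz": 0, "ax": 0, "ay": 0, "az": 0}
  ]
}}

```text
time: 51.35
tcp_pos: [0.4584, -0.5077, 0.1934]
tcp_rot: [-0.0, 0.999, -0.044, 0.0]
ft_force: [0.1, -0.0, -0.1]
finger_gap: 0.0005
finger_force: 0.0
```

```bash
python3 -c "
from h import *
s=snap('scene');d=snap('side')
for n,x in(('scene',s),('side',d)):
  for b in blobs(x,'green',.052,smin=70):
    if 150<b[2][0]<300: print(n,np.round(b[0],1),round(b[1],1),np.round(b[2],1))
cv2.imwrite('pics/v9.png',np.hstack([cv2.resize(s['image'],(400,300)),cv2.resize(d['image'],(400,300))]))"
```

```text
scene [ 604.  -217.3] -4.7 [161.9 129.7]
side [ 605.6 -214.3] -5.0 [154.6 130.2]
```

View pics/v9.png

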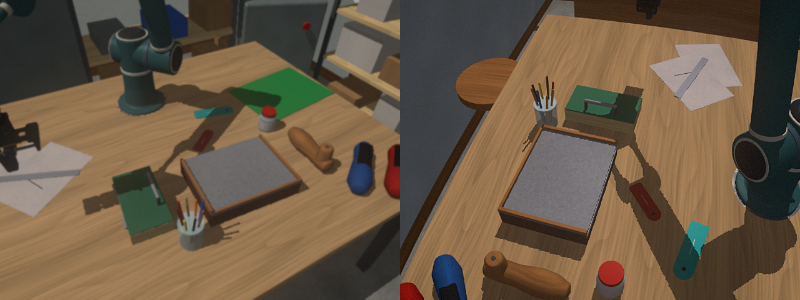

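The lid is shut: its outline matches the first measurement, apart from the arm's shadow over its front part (scene half (145,205), side half (603,105)). The bystanders stand where they were, and the gripper is clear.

```bash
python3 -c "
from h import *
print(sign_off())"
```

```text
the job is handed in; nothing more can be done
None
```

The red, blue and yellow plates lie stacked flat in the case, the lid is shut again, the last, jar and pot were left alone, and the job was handed in at about 51 s with no verdict shown.

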